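Load keyed lens cells into the reader's V nests

ROBOT

A 6-joint arm with a two-finger parallel gripper is mounted at the origin on the work surface. World frame = base frame: x ahead of the robot, y to its left, z up, the work surface at z = 0. Lengths are in mm, angles in rad, forces in N, time in s.
With the tool pointing down it reaches from about 350 to 875 mm from the base axis. Payload 4.2 kg.
Tool frame: the origin (TCP) lies on the mounting face of the last link; the fingertips stand 173 mm ahead of it and the grasp point (between the pads) lies 155 mm ahead of it (tcp_to_grasp is the distance from the TCP to the grasp point, in mm); z points along the fingers, y is the direction in which the jaws open and shut (so a half turn about z gives the same grasp; the last joint's range is limited). The gripper opens to 85 mm and grips with 20 to 120 N. Pads are 22 mm wide; open, the fingers measure 114 mm over their backs; the gripper's body (76 mm by 85 mm) begins 54 mm behind the grasp point. The pads swing forward as they close: fully open they stand 13 mm farther back than shut.
Start: joints at [1.387, 0.385, 0.008, 0, -1.194, -0.259], TCP at [267.761, 564.716, 404.712] pointing down, gripper open.
Joint ranges: [-3.14, 3.14], [-1.21, 2.06], [-1.07, 1.41], [-3.16, 2.05], [-2.99, -0.16], [-3.1, 3.1]. Speed limits (rad/s): [2.79, 2.79, 3.14, 3.14, 3.14, 3.14].

INTERFACE

Orientations are given as a unit quaternion [x, y, z, w].
In Python, from bench import * gives the robot as it stands. The module is installed in compiled form; this text tells all that it offers.
- The arm moves only by the tool apply_moves, never from a script. Its arguments are lists of equal length, an entry for each row: "fingers": the closure, from 0 (fully open) to 1 (shut); "dp": the shift along the world's x, y, z in cm, a list of three; "yaw": the turn about the world's z in degrees. A call has 1 to 10 rows; each row is the pose to reach, as a shift and turn from the pose measured when the call began; what a row does not reach only later rows make up. A row lasts 1/10 s, in which the tool goes at most 50 mm and 8.59 degrees, less where a joint would pass 70% of its speed; a pose out of reach is approached as far as the arm can. A call with a gripper value outside its range is refused whole. The fingers move at their own pace and stop on an object; the grip force is fixed at half the most. Time passes only in rows, so rows that repeat a pose let the fingers close. It gives the time, the measured TCP pose, the force and the opening at its end, in the units of the state.
- read_state(): the state, without advancing time (a new reading comes with each control period).
- get_image(name): name is "scene" or "top" or "wrist"; returns a dict with "color" (384x512x3 uint8, blue, green, red), "mtx" (3x3 intrinsics, pixels), "k1" (the pictures are not rectified: a ray, as slopes to the right and down, at radius r is drawn at 1 + k1 r^2 times it, then the intrinsics apply), "camera_from_world" (4x4, takes a point from world to camera coordinates); the wrist camera has in their place "tool_from_camera" (4x4, takes a point from camera to tool coordinates, whose origin is the TCP and whose axes are the flange's). Camera axes: x right, y down, z forward; pixel columns grow to the right and rows downward; lengths in mm; the calibration is good to about 2 mm. A picture is of the moment at which its call begins: read the wrist's pose just before it. There is no depth.
- job_done(): hands the job in, once; it reports no verdict.
The state is a dict: "clock": time; "joints": joint angles; "joint_vel": joint speeds; "joint_efforts": joint torques, N m; "position": TCP position; "ee_rot": TCP orientation; "contact_force": force on the tool from outside, world axes, zero at the start; "wrist_torque": the same for the moment, N m; "gripper_width": finger opening in mm.
Only numpy, scipy, OpenCV 4.12 (cv2) and the standard library are available. Lean on these libraries where they do the work, as an engineer would, in place of code of your own. Each camera call takes 0.05 s, during which the arm holds its last target. There are 200 camera calls.

TASK

Run the lens cells through the reader: raise its stiff screen by the bar until it stands 60 degrees up from lying flat shut, and lay each capped lens cell from the grey tray in a V nest of its own on the white rail, rolling it there until you feel its flat settle flush on the nest's blue sloping wall. When all the cells present are seated and released and the screen is set, press the green start button fully down and let go. Then put the cells back in the tray, each lying in a trough of its own (any trough, turned any way), and leave the screen standing as set and the other things on the bench where they are.

Things in the scene. Friction and masses are not known exactly. Their poses are not given: they have to be found in the camera images.
- cell1_center (a point): Centre of a capped lens cell: black cylinder, orange end caps, 56 mm diameter, 60 mm long, 0.18 to 0.29 kg, with one lengthwise flat (bright metal, 36 mm wide, 21.4 mm from the axis) and a white index line opposite it. Plane ends: it can be gripped end to end (60 mm) and turned by tilting the grip. Own y along the cylinder, own z from the flat to the index line. Starts in the tray, turned any way.
- cell2_center (a point): Centre of another capped lens cell, in every way like cell1 (see there), with the same axes; the cells are interchangeable and may go in any nest.
- cell3_center (a point): Centre of another capped lens cell, in every way like cell1 (see there), with the same axes; the cells are interchangeable and may go in any nest.
- cell4_center (a point): Centre of another capped lens cell, in every way like cell1 (see there), with the same axes; the cells are interchangeable and may go in any nest.
- nest1 (a point): Where a cell's centre lies once seated in this nest: a V-groove along own y, 40 mm long, so cell ends overhang 10 mm. Blue wall: slopes up at 30 degrees towards own -x (faces up and +x). Steel wall: up at 60 degrees towards +x. Own z up, own x roughly away from the robot. Seated: flat flush on the blue wall, index line 30 degrees off vertical, leaning to own +x; centre 54.6 mm over the bench.
- nest2 (a point): Middle nest, same shape, axes and meaning as nest1. The nests stand in line 125 mm apart along own y. A cell still resting on its round side has its centre 6.5 mm farther from the blue wall (3.3 mm to +x and 5.7 mm higher), so the flat is felt as a 6.5 mm drop. Walls are not slippery (friction about 0.6): a cell stays as turned and may not swing home by itself.
- nest3 (a point): Third nest, as nest1. All three stand on one white rail fixed to the bench, base plate 8 mm thick, 340 mm long. Between and beyond the nests the groove goes on as white walls 10 mm lower: finger slots, where a cell knocked along the groove lies low or tilted; between neighbouring seated cells there is 65 mm for the fingers.
- tray: Grey tray fixed to the bench, 195 (own x) by 226 (own y) mm, origin under its centre: four 90-degree troughs along own y, 40 mm long, at own x +-47.5, y +-57.5 mm, a cell on its round side there has its axis 63.8 mm above the bench (a few mm less if its flat faces a trough wall). Cell ends overhang the troughs by 10 mm; between and beyond the troughs run finger slots 10 mm lower.
- screen (a joint): Angle of the reader console's white screen about its hinge, rad: 0 flat shut, 1.047 at 60 degrees, at most 1.75. A stiff hinge: it stays where it is left, about 5 N at the bar moves it.
- screen_bar (a point): Middle of the steel round bar (12 mm thick, 104 mm long, along own y) at the screen's free edge, to be pinched from above or lifted; the bar is parallel to the hinge and 185 mm from it, with 29 mm free between it and the screen's edge, on arms at its two ends. The grey console (48 mm high) stands on the bench and ends 32 mm short of the bar when shut.
- screen_hinge (a point): Middle of the screen's hinge line, 58 mm above the bench, fixed to the console. Own y lies along the hinge, own x points from the bar (when shut) to the hinge; raising the screen carries the bar up and over towards own +x. The bar lies level with the hinge at 0.
- start_top (a point): Middle of the top of the green start button (32 mm across) on the rail's base, in front of the middle nest; pressed straight down.
- start (a joint): Travel of the start button, m: 0 out, 0.006 fully down, which takes 5 N; it springs back. It counts as pressed beyond 0.0042.
- slidebox: Yellow slide box, 95 by 65 by 34 mm, loose, not part of the job: leave it alone (no more than 4 cm moved).
- jar: Amber jar, 54 mm across, 75 mm tall, loose, leave it alone (no more than 4 cm moved).
- tipbox: Green tip box, 115 by 80 by 55 mm, loose, leave it alone (no more than 4 cm moved).

How it is judged (in metres and radians):
On the way, in this order (a step that is already met when the one before it is completed fails the run):
1. every cell present lies in a nest with its flat flush on the blue wall, released, and the screen stands at 60 degrees (((x of cell1_center in the frame of nest1 between -0.003 and 0.003 m and z of cell1_center in the frame of nest1 between -0.003 and 0.003 m and y of cell1_center in the frame of nest1 between -0.009 and 0.009 m and angle between the y axis of cell1_center and the y axis of nest1, either way round below 0.1 rad) or (x of cell1_center in the frame of nest2 between -0.003 and 0.003 m and z of cell1_center in the frame of nest2 between -0.003 and 0.003 m and y of cell1_center in the frame of nest2 between -0.009 and 0.009 m and angle between the y axis of cell1_center and the y axis of nest2, either way round below 0.1 rad) or (x of cell1_center in the frame of nest3 between -0.003 and 0.003 m and z of cell1_center in the frame of nest3 between -0.003 and 0.003 m and y of cell1_center in the frame of nest3 between -0.009 and 0.009 m and angle between the y axis of cell1_center and the y axis of nest3, either way round below 0.1 rad)) and angle between cell1_center's own z axis and vertical between 0.38 and 0.67 rad and ((x of cell2_center in the frame of nest1 between -0.003 and 0.003 m and z of cell2_center in the frame of nest1 between -0.003 and 0.003 m and y of cell2_center in the frame of nest1 between -0.009 and 0.009 m and angle between the y axis of cell2_center and the y axis of nest1, either way round below 0.1 rad) or (x of cell2_center in the frame of nest2 between -0.003 and 0.003 m and z of cell2_center in the frame of nest2 between -0.003 and 0.003 m and y of cell2_center in the frame of nest2 between -0.009 and 0.009 m and angle between the y axis of cell2_center and the y axis of nest2, either way round below 0.1 rad) or (x of cell2_center in the frame of nest3 between -0.003 and 0.003 m and z of cell2_center in the frame of nest3 between -0.003 and 0.003 m and y of cell2_center in the frame of nest3 between -0.009 and 0.009 m and angle between the y axis of cell2_center and the y axis of nest3, either way round below 0.1 rad)) and angle between cell2_center's own z axis and vertical between 0.38 and 0.67 rad and ((x of cell3_center in the frame of nest1 between -0.003 and 0.003 m and z of cell3_center in the frame of nest1 between -0.003 and 0.003 m and y of cell3_center in the frame of nest1 between -0.009 and 0.009 m and angle between the y axis of cell3_center and the y axis of nest1, either way round below 0.1 rad) or (x of cell3_center in the frame of nest2 between -0.003 and 0.003 m and z of cell3_center in the frame of nest2 between -0.003 and 0.003 m and y of cell3_center in the frame of nest2 between -0.009 and 0.009 m and angle between the y axis of cell3_center and the y axis of nest2, either way round below 0.1 rad) or (x of cell3_center in the frame of nest3 between -0.003 and 0.003 m and z of cell3_center in the frame of nest3 between -0.003 and 0.003 m and y of cell3_center in the frame of nest3 between -0.009 and 0.009 m and angle between the y axis of cell3_center and the y axis of nest3, either way round below 0.1 rad)) and angle between cell3_center's own z axis and vertical between 0.38 and 0.67 rad and ((x of cell4_center in the frame of nest1 between -0.003 and 0.003 m and z of cell4_center in the frame of nest1 between -0.003 and 0.003 m and y of cell4_center in the frame of nest1 between -0.009 and 0.009 m and angle between the y axis of cell4_center and the y axis of nest1, either way round below 0.1 rad) or (x of cell4_center in the frame of nest2 between -0.003 and 0.003 m and z of cell4_center in the frame of nest2 between -0.003 and 0.003 m and y of cell4_center in the frame of nest2 between -0.009 and 0.009 m and angle between the y axis of cell4_center and the y axis of nest2, either way round below 0.1 rad) or (x of cell4_center in the frame of nest3 between -0.003 and 0.003 m and z of cell4_center in the frame of nest3 between -0.003 and 0.003 m and y of cell4_center in the frame of nest3 between -0.009 and 0.009 m and angle between the y axis of cell4_center and the y axis of nest3, either way round below 0.1 rad)) and angle between cell4_center's own z axis and vertical between 0.38 and 0.67 rad and contact force between each of cell1, cell2, cell3, cell4 and the fingers below 0.2 N and value of joint screen between 0.96 and 1.14 rad), for 0.3 s.
2. the start button is pressed fully down (value of joint start above 0.0042 m).
At the end, for the whole second after the job is handed in: Each cell present lies in a tray trough, released and at rest: centre within 9 mm of the trough's middle line across, 12 mm along, 48 to 70 mm above the bench, axis within 10 degrees of the trough; screen at 55 to 65 degrees; button out again (((x of cell1_center in the frame of tray between -0.0565 and -0.0385 m and y of cell1_center in the frame of tray between -0.0695 and -0.0455 m) or (x of cell1_center in the frame of tray between -0.0565 and -0.0385 m and y of cell1_center in the frame of tray between 0.0455 and 0.0695 m) or (x of cell1_center in the frame of tray between 0.0385 and 0.0565 m and y of cell1_center in the frame of tray between -0.0695 and -0.0455 m) or (x of cell1_center in the frame of tray between 0.0385 and 0.0565 m and y of cell1_center in the frame of tray between 0.0455 and 0.0695 m)) and angle between the y axis of each of cell1_center, cell2_center, cell3_center, cell4_center and the y axis of tray, either way round below 0.17 rad and z of cell1_center in the frame of tray between 0.048 and 0.07 m and ((x of cell2_center in the frame of tray between -0.0565 and -0.0385 m and y of cell2_center in the frame of tray between -0.0695 and -0.0455 m) or (x of cell2_center in the frame of tray between -0.0565 and -0.0385 m and y of cell2_center in the frame of tray between 0.0455 and 0.0695 m) or (x of cell2_center in the frame of tray between 0.0385 and 0.0565 m and y of cell2_center in the frame of tray between -0.0695 and -0.0455 m) or (x of cell2_center in the frame of tray between 0.0385 and 0.0565 m and y of cell2_center in the frame of tray between 0.0455 and 0.0695 m)) and z of cell2_center in the frame of tray between 0.048 and 0.07 m and ((x of cell3_center in the frame of tray between -0.0565 and -0.0385 m and y of cell3_center in the frame of tray between -0.0695 and -0.0455 m) or (x of cell3_center in the frame of tray between -0.0565 and -0.0385 m and y of cell3_center in the frame of tray between 0.0455 and 0.0695 m) or (x of cell3_center in the frame of tray between 0.0385 and 0.0565 m and y of cell3_center in the frame of tray between -0.0695 and -0.0455 m) or (x of cell3_center in the frame of tray between 0.0385 and 0.0565 m and y of cell3_center in the frame of tray between 0.0455 and 0.0695 m)) and z of cell3_center in the frame of tray between 0.048 and 0.07 m and ((x of cell4_center in the frame of tray between -0.0565 and -0.0385 m and y of cell4_center in the frame of tray between -0.0695 and -0.0455 m) or (x of cell4_center in the frame of tray between -0.0565 and -0.0385 m and y of cell4_center in the frame of tray between 0.0455 and 0.0695 m) or (x of cell4_center in the frame of tray between 0.0385 and 0.0565 m and y of cell4_center in the frame of tray between -0.0695 and -0.0455 m) or (x of cell4_center in the frame of tray between 0.0385 and 0.0565 m and y of cell4_center in the frame of tray between 0.0455 and 0.0695 m)) and z of cell4_center in the frame of tray between 0.048 and 0.07 m and contact force between each of cell1, cell2, cell3, cell4 and the fingers below 0.2 N and value of joint screen between 0.96 and 1.14 rad and linear speed of each of cell1, cell2, cell3, cell4 below 0.02 m/s and value of joint start below 0.002 m); the robot touches nothing.
It fails at once if the yellow slide box is moved more than 4 cm (distance of slidebox from where it was at the start of the episode above 0.04 m).
It fails at once if the amber jar is moved more than 4 cm (distance of jar from where it was at the start of the episode above 0.04 m).
It fails at once if the green tip box is moved more than 4 cm (distance of tipbox from where it was at the start of the episode above 0.04 m).
Of cell1, cell2, cell3, cell4 only 2 to 3 are there at a start; the rules pass over those that are not, and their reading is None.
At some moment in a run one of cell1, cell2, cell3, cell4 may be knocked a few centimetres aside while the robot is not near it.
Once in a run the grip may slacken for a moment while it holds something.
It also fails if it takes over 210 s, if anything falls off the work surface, if the arm or the gripper's body presses on something with over 40 N, if the wrist force passes 120 N, or if a joint passes its speed limit or range.

## Working session

There is one attempt and no reset: what is moved stays moved. The work goes in short steps, Python scripts to look and compute and a tool call to move; the robot and the scene stay as the last step left them, time stands still between calls to the robot, and variables do not carry over. Pictures are saved under pics/ and viewed, about 12 in all and at most 16, crops included, and the job is handed in when it is done.

Besides the shell and the picture viewer there is one more tool, called as name(argument=value, ...) on one line, values as JSON. apply_moves: Moves the arm, as the interface text tells. Its arguments: {"type":"object","properties":{"fingers":{"type":"array","items":{"type":"number"}},"dp":{"type":"array","items":{"type":"array","items":{"type":"number"}}},"yaw":{"type":"array","items":{"type":"number"}}},"required":["fingers","dp","yaw"]}

```bash
mkdir -p pics
cat > h.py <<'E'
from bench import *
import numpy as np, cv2
from scipy.spatial.transform import Rotation as Ro
def grab(name):
    s=read_state(); d=get_image(name)
    if name=="wrist":
        T=np.eye(4); T[:3,:3]=Ro.from_quat(s["ee_rot"]).as_matrix(); T[:3,3]=s["position"]
        d["wfc"]=T@np.array(d["tool_from_camera"])
    else: d["wfc"]=np.linalg.inv(np.array(d["camera_from_world"]))
    return d
def ray(d,uv):
    K=np.array(d["mtx"]); k1=d["k1"]
    p=cv2.undistortPoints(np.array(uv,float).reshape(-1,1,2),K,np.array([k1,0,0,0,0.])).reshape(-1,2)
    r=np.c_[p,np.ones(len(p))]@d["wfc"][:3,:3].T
    return d["wfc"][:3,3],r
def onz(d,uv,z):
    o,r=ray(d,uv); z=np.broadcast_to(np.asarray(z,float),(len(r),)); t=(z-o[2])/r[:,2]
    return o+r*t[:,None]
def save(d,fn,crop=None,sc=1):
    im=d["color"]
    if crop: im=im[crop[1]:crop[3],crop[0]:crop[2]]
    cv2.imwrite("pics/"+fn,cv2.resize(im,None,fx=sc,fy=sc,interpolation=cv2.INTER_CUBIC))
E
python3 - <<'E'
from h import *
import pickle
print(read_state())
for n in ("scene","top"):
    d=grab(n); save(d,n+"0.png",sc=1.5); pickle.dump(d,open(n+"0.pkl","wb"))
    print(n,d["wfc"].round(3).tolist(),d["k1"],d["mtx"])
E
```

```text
{'clock': 0.0, 'joints': array([ 1.38661024e+00,  3.85565050e-01,  6.63339328e-03, -5.08601505e-04,
       -1.19402444e+00, -2.58648652e-01]), 'joint_vel': array([ 0.00031916, -0.00162999,  0.00035581,  0.00109807, -0.00077616,
       -0.00025002]), 'joint_efforts': array([-1.14128616e-03, -3.92291200e+01,  1.88398182e+01,  4.18628097e+00,
       -4.70735933e-03,  1.10351472e-06]), 'position': array([267.66491399, 564.55551616, 403.61758539]), 'ee_rot': array([ 9.75565953e-01, -2.19704004e-01, -1.96002166e-04,  1.08793523e-03]), 'contact_force': array([0.12428656, 0.09904832, 0.43642199]), 'wrist_torque': array([-0.03540612, -0.03412458,  0.0273684 ]), 'gripper_width': 85.5552191985429}
scene [[-0.187, 0.771, -0.609, 1635.393], [0.982, 0.146, -0.116, 146.421], [-0.001, -0.62, -0.785, 1468.434], [0.0, 0.0, 0.0, 1.0]] -0.1816127948662688 [[498.62222111   0.         252.56255812]
 [  0.         498.62222111 190.35615323]
 [  0.           0.           1.        ]]
top [[0.017, -0.994, 0.109, 422.388], [-1.0, -0.017, 0.002, -71.273], [0.0, -0.109, -0.994, 1204.344], [0.0, 0.0, 0.0, 1.0]] 0.043432734106034626 [[399.6948797    0.         247.43736028]
 [  0.         399.6948797  194.55233094]
 [  0.           0.           1.        ]]
```

View pics/top0.png

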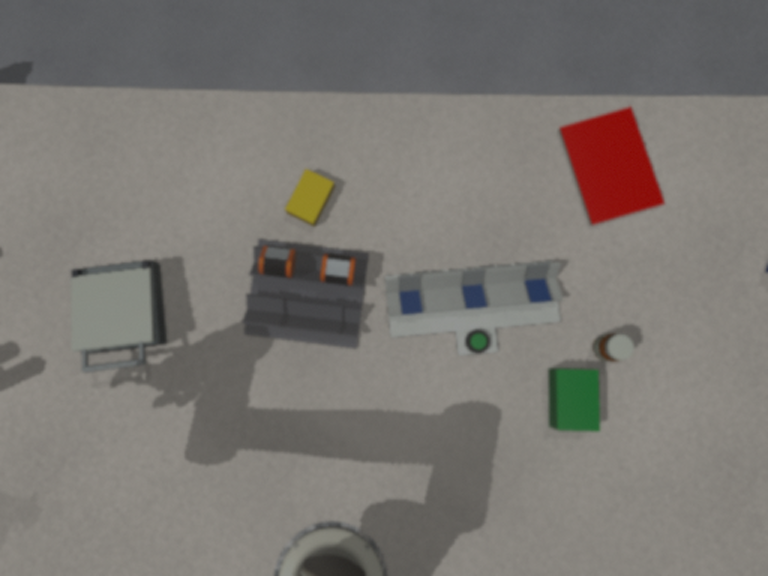

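View pics/scene0.png

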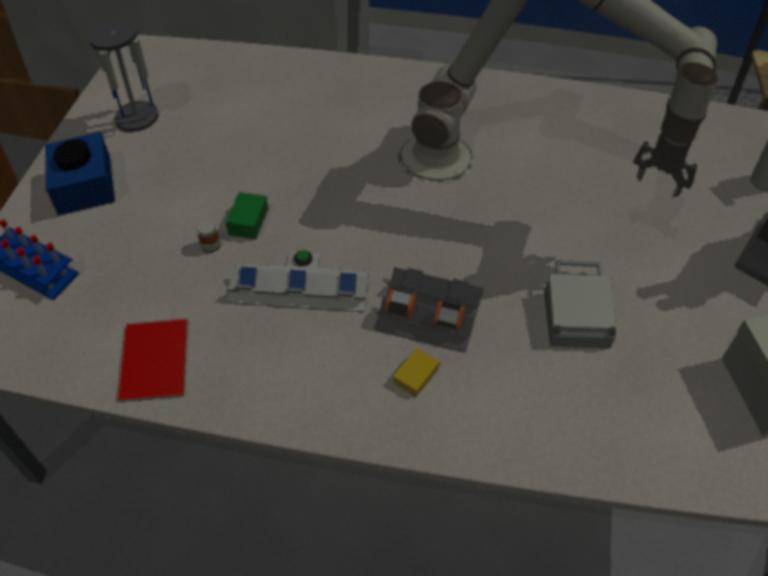

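Run:
```python
from h import *
import pickle
d=pickle.load(open("top0.pkl","rb")); im=d["color"]; hsv=cv2.cvtColor(im,cv2.COLOR_BGR2HSV)
def blobs(m,amin):
    n,l,st,c=cv2.connectedComponentsWithStats(m.astype(np.uint8)); return [(c[i],st[i,4],cv2.minAreaRect(np.argwhere(l==i)[:,::-1].astype(np.float32))) for i in range(1,n) if st[i,4]>=amin]
H,S,V=hsv[...,0].astype(int),hsv[...,1],hsv[...,2]
roi=np.zeros(H.shape,bool); roi[150:300,20:440]=1
for nm,m,z in (("blue",(abs(H-115)<15)&(S>120),36),("orange",(abs(H-9)<8)&(S>150)&(V>80),64),("green",(abs(H-60)<18)&(S>100),30),("yellow",(abs(H-26)<6)&(S>150),34)):
    for c,a,r in blobs(m&(roi if nm!='yellow' else True),12): print(nm,c.round(1),a,[np.round(x,1) for x in r],onz(d,[c],z)[0].round(1))
px=np.array([(258,240),(368,248),(360,347),(245,336)])/1.5
print("tray z45",onz(d,px,45).round(0).tolist())
px=np.array([(80,365),(150,358),(115,361),(76,270),(158,264)])/1.5
print("bar/console z58",onz(d,px,58).round(0).tolist())
save(d,"topA.png",crop=(30,150,280,260),sc=3.2)
```

```text
blue [358.4 193.2] 143 [array([358.4, 193.5]), array([14.1, 10.9]), np.float64(74.1)] [ 559.6 -394.5   36. ]
blue [316.6 197.3] 74 [array([315.8, 197.3]), array([11.2, 10. ]), np.float64(78.7)] [ 545.6 -272.5   36. ]
blue [272.5 200.5] 46 [array([273. , 200.5]), array([8., 9.]), np.float64(0.0)] [ 533.8 -143.1   36. ]
orange [192.6 176.4] 56 [array([192.4, 174.9]), array([ 4.3, 16.3]), np.float64(5.2)] [597.1  89.4  64. ]
orange [174.  175.6] 28 [array([174., 176.]), array([10.,  2.]), np.float64(90.0)] [598.6 143.1  64. ]
orange [215.2 178.6] 31 [array([215.3, 178. ]), array([ 2.3, 16.2]), np.float64(4.4)] [591.8  24.4  64. ]
orange [234.  180.7] 36 [array([234. , 180.6]), array([ 2.4, 15.3]), np.float64(8.7)] [586.6 -29.9  64. ]
green [318.6 227.2] 82 [array([318.5, 227.5]), array([9., 9.]), np.float64(90.0)] [ 458.2 -279.    30. ]
green [383.9 265.8] 1176 [array([383.5, 266. ]), array([40., 29.]), np.float64(90.0)] [ 351.  -465.8   30. ]
yellow [206.2 130.9] 633 [array([206.1, 130.8]), array([20.6, 30.9]), np.float64(26.6)] [739.9  57.4  34. ]
tray z45 [[648.0, 154.0, 45.0], [636.0, -62.0, 45.0], [442.0, -50.0, 45.0], [460.0, 172.0, 45.0]]
bar/console z58 [[400.0, 475.0, 58.0], [415.0, 346.0, 58.0], [409.0, 411.0, 58.0], [580.0, 495.0, 58.0], [595.0, 341.0, 58.0]]
```

View pics/topA.png

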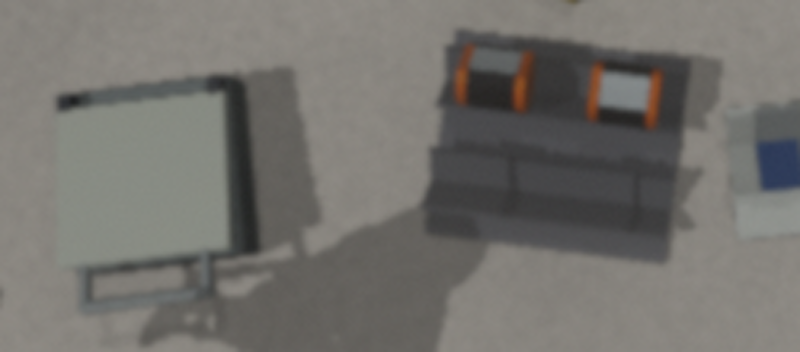

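apply_moves(fingers=[0,0,0,0,0,0,0,0], dp=[[3,-3,0],[6,-6,0],[9,-9,0],[12,-12,-2],[14,-15,-4],[14,-15.5,-4],[14,-15.5,-4],[14,-15.5,-4]], yaw=[-8,-16,-24,-32,-40,-48,-56,-58])

```text
clock: 0.9
position: [408.0, 408.9, 363.1]
ee_rot: [0.745, -0.667, -0.001, 0.001]
contact_force: [0.3, -1.0, -0.2]
gripper_width: 85.5
```

Run:
```python
from h import *
import pickle
d=grab("wrist"); save(d,"w1.png",sc=1.5); pickle.dump(d,open("w1.pkl","wb"))
s=read_state(); print(s["position"],s["ee_rot"],s["joints"]); print(d["mtx"],d["k1"],d["wfc"].round(2).tolist(), np.round(d["tool_from_camera"],2).tolist())
```

```text
[407.8515982  409.1122217  363.16529797] [ 7.45630357e-01 -6.66358097e-01 -5.73437854e-04  1.38876440e-03] [ 1.0668297   0.33823616 -0.17132445 -0.00198879 -1.06368759 -0.95369489]
[[276.28844038   0.         257.41432164]
 [  0.         276.28844038 190.71104778]
 [  0.           0.           1.        ]] -0.05042361285421796 [[-0.99, -0.1, -0.04, 417.24], [-0.11, 0.94, 0.32, 327.61], [0.0, 0.32, -0.95, 331.03], [0.0, 0.0, 0.0, 1.0]] [[-0.0, -0.95, -0.32, 81.75], [1.0, -0.0, -0.0, -0.27], [0.0, -0.32, 0.95, 32.15], [0.0, 0.0, 0.0, 1.0]]
```

View pics/w1.png

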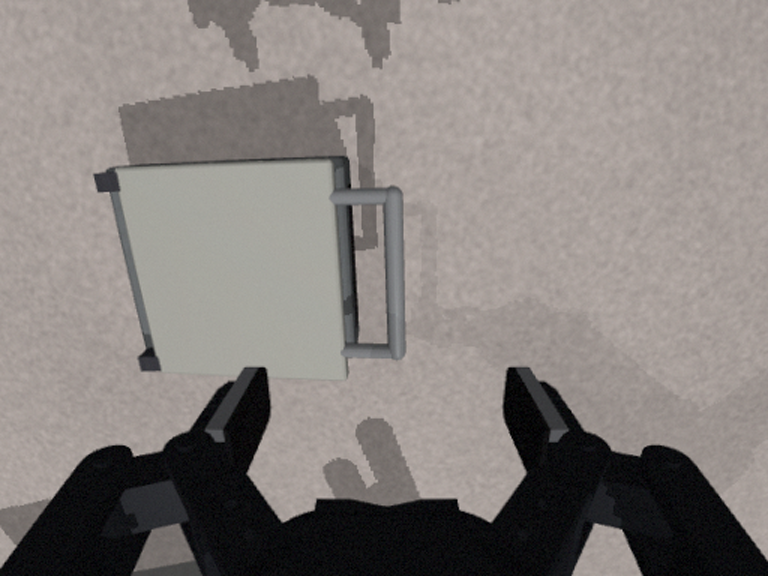

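Run:
```python
from h import *
import pickle
d=pickle.load(open("w1.pkl","rb"))
p=onz(d,np.array([(394.5,190),(397,356),(106,182),(150,360)])/1.5,58); print(p.round(1))
d=pickle.load(open("top0.pkl","rb"))
q=onz(d,np.array([(83,303),(212,293)])/3.2+[30,150],58); print(q.round(1))
m=p[:2].mean(0); print(m, np.degrees(np.arctan2(*(p[0]-p[1])[[1,0]])))
s=read_state(); R=Ro.from_quat(s["ee_rot"]).as_matrix(); print(R.round(3)); print("rel",(m-s["position"]).round(1))
```

```text
[[408.2 353.6  58. ]
 [392.4 472.7  58. ]
 [597.2 367.8  58. ]
 [576.9 497.4  58. ]]
[[396.6 467.6  58. ]
 [406.8 356.1  58. ]]
[400.30872525 413.18413015  58.        ] -82.42035625420732
[[ 0.112 -0.994 -0.003]
 [-0.994 -0.112 -0.001]
 [ 0.001  0.003 -1.   ]]
rel [  -7.5    4.1 -305.2]
```

apply_moves(fingers=[0.67,0.67,0.67,0.67,0.67], dp=[[-0.7,0.4,-3],[-0.7,0.4,-6],[-0.7,0.4,-8],[-0.7,0.4,-8],[-0.7,0.4,-8]], yaw=[1,1,1,1,1])

```text
clock: 1.45
position: [401.0, 413.4, 283.3]
ee_rot: [0.752, -0.659, -0.0, 0.002]
contact_force: [-0.2, 0.5, 1.0]
gripper_width: 28.1
```

Run:
```python
from h import *
d=grab("wrist"); save(d,"w2.png",crop=(100,60,420,340),sc=1.8); s=read_state(); print(s["position"],s["gripper_width"])
```

```text
[401.12893269 413.6202885  284.20079365] 28.165480330557354
```

View pics/w2.png

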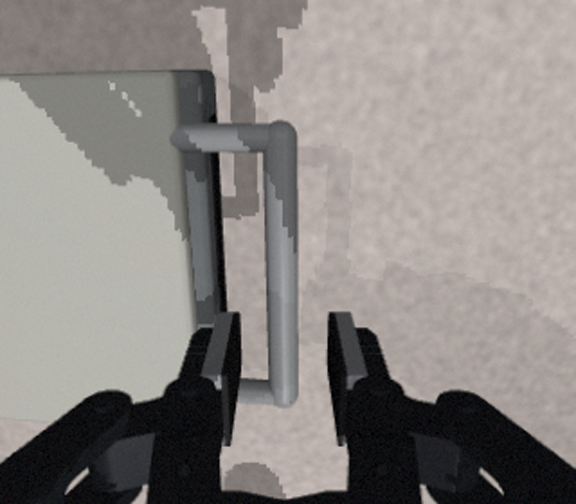

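apply_moves(fingers=[0.67,0.67,0.67,1,1,1,1], dp=[[0,0,-3.5],[0,0,-7],[0,0,-7],[0,0,-7],[0,0,-7],[0,0,-7],[0,0,-7]], yaw=[0,0,0,0,0,0,0])

```text
clock: 2.2
position: [401.0, 414.0, 215.8]
ee_rot: [0.752, -0.659, -0.001, -0.001]
contact_force: [-4.9, 0.2, 2.7]
gripper_width: 9.8
```

apply_moves(fingers=[1,1,1,1,1,1,1,1,1,1], dp=[[0.1,0,1.9],[0.4,0.05,3.8],[0.9,0.1,5.7],[1.6,0.2,7.5],[2.5,0.3,9.2],[3.5,0.5,10.9],[4.7,0.6,12.4],[6.1,0.8,13.7],[7.6,1.0,15.0],[9.2,1.2,16.0]], yaw=[0,0,0,0,0,0,0,0,0,0])

```text
clock: 3.2
position: [496.0, 427.3, 354.9]
ee_rot: [0.749, -0.662, -0.005, 0.005]
contact_force: [25.6, 20.8, -74.7]
gripper_width: 7.8
```

Run:
```python
from h import *
s=read_state(); print(s["position"],s["gripper_width"],s["contact_force"])
```

```text
[495.95289563 427.34950471 354.90479379] 7.769651031923605 [ 25.63412885  20.84781294 -74.7115171 ]
```

Run:
```python
from h import *
d=grab("wrist"); a=cv2.resize(d["color"][40:384,60:460],None,fx=1,fy=1)
t=grab("scene")["color"][120:250,340:470]; t=cv2.resize(t,(344,344),interpolation=cv2.INTER_CUBIC)
cv2.imwrite("pics/w3.png",np.hstack([a,t]))
s=read_state(); print(s["position"],s["gripper_width"],s["contact_force"])
```

```text
[496.9134709  427.66769204 355.67862241] 7.351011624501223 [ 32.89819042  17.75431739 -67.58909902]
```

View pics/w3.png

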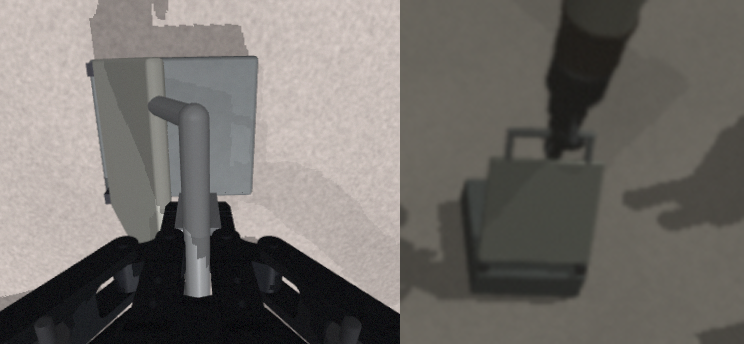

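apply_moves(fingers=[0.9,0.8,0.75,0.75,0.75,0.75,0.75], dp=[[0,0,0],[0,0,0],[0,0,0],[0,0,0.5],[0,0,1],[0,0,1.5],[0,0,1.5]], yaw=[0,0,0,0,0,0,0])

```text
clock: 4.0
position: [496.0, 428.1, 357.5]
ee_rot: [0.748, -0.663, -0.007, 0.01]
contact_force: [10.3, 10.1, -39.8]
gripper_width: 21.4
```

Run:
```python
from h import *
s=read_state(); print(s["position"],s["gripper_width"],s["contact_force"])
d=grab("wrist"); cv2.imwrite("pics/w4.png",cv2.resize(d["color"][40:384,60:460],None,fx=2,fy=2)[:600])
import pickle; pickle.dump(d,open("w4.pkl","wb"))
```

```text
[496.04794187 428.0715615  357.47262049] 21.405695069869292 [ 10.25851984  10.09431535 -39.83199316]
```

View pics/w4.png

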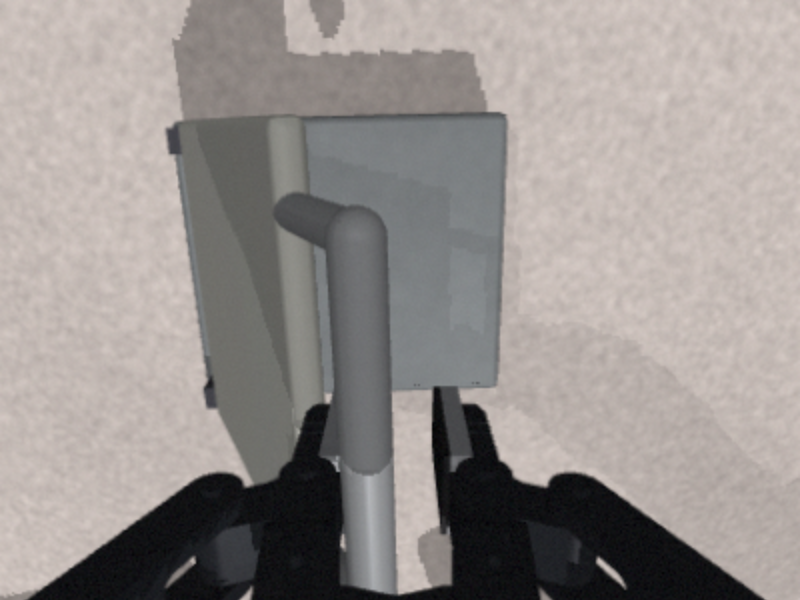

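Run:
```python
from h import *
import pickle
d=pickle.load(open("w4.pkl","rb"))
px=np.array([(357,218),(366,470),(286,125),(500,118),(497,380)])/2+[60,40]
o,r=ray(d,px); print(onz(d,px[3:],48).round(0).tolist())
u=np.array([.991,.132,0]); h=np.array([584.2,437.7,58]); v=np.array([-.132,.991,0])
for i,rad in ((0,185),(1,185),(2,150)):
    # solve |proj| = rad
    for t in np.linspace(50,600,5501):
        p=o+r[i]*t; a=(p-h)@u; b=p[2]-58
        if a*a+b*b<rad*rad: print(i,p.round(1),"theta",np.degrees(np.arctan2(b,-a)).round(1),"along",((p-h)@v).round(1)); break
```

```text
[[448.0, 340.0, 48.0], [425.0, 478.0, 48.0]]
0 [507.7 365.4 222.1] theta 62.5 along -61.6
1 [500.3 420.8 222.1] theta 62.5 along -5.7
2 [526.9 351.1 191.5] theta 62.9 along -78.3
```

apply_moves(fingers=[0.75,0.75,0.75,0.75,0.75,0.75,0.75,0.75], dp=[[0.2,0,-0.3],[-0.5,0,-0.7],[-1.2,-0.1,-1.2],[-2,-0.2,-1.8],[-3,-0.4,-2.5],[-4,-0.5,-3.2],[-5,-0.6,-3.9],[-5.4,-0.7,-4.3]], yaw=[0,0,0,0,0,0,0,0])

```text
clock: 4.85
position: [442.4, 421.2, 314.8]
ee_rot: [0.748, -0.663, -0.007, 0.009]
contact_force: [4.1, 0.2, -0.7]
gripper_width: 21.8
```

apply_moves(fingers=[0.75,0.75,0.75,0.75,0.75,0.75], dp=[[0,0,1],[0,0,2],[0,0,3],[0,0,4],[0,0,5.5],[0,0,5.5]], yaw=[0,0,0,0,0,0])

```text
clock: 5.45
position: [442.5, 421.5, 372.9]
ee_rot: [0.748, -0.663, -0.007, 0.006]
contact_force: [0.7, 0.2, 0.2]
gripper_width: 21.5
```

Run:
```python
from h import *
s=read_state(); print(s["position"],s["gripper_width"],s["contact_force"])
d=grab("wrist"); cv2.imwrite("pics/w5.png",cv2.resize(d["color"][40:384,60:460],None,fx=1.5,fy=1.5))
import pickle; pickle.dump(d,open("w5.pkl","wb"))
```

```text
[442.48684279 421.5335584  372.94630109] 21.50372973162541 [0.71724176 0.23684729 0.22321296]
```

View pics/w5.png

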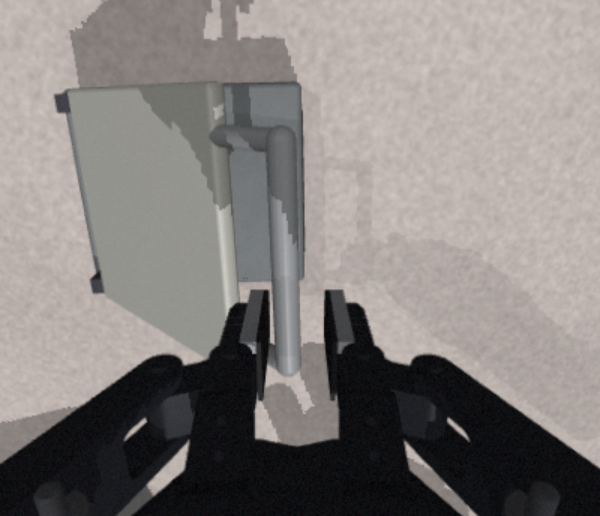

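apply_moves(fingers=[1,1,1,1,1,1], dp=[[-2.5,-0.3,0.5],[-4.5,-0.6,0.5],[-4.5,-0.6,0.5],[-4.5,-0.6,-1],[-4.5,-0.6,-3.8],[-4.5,-0.6,-3.8]], yaw=[0,0,0,0,0,0])

```text
clock: 6.1
position: [396.7, 414.2, 329.4]
ee_rot: [0.748, -0.664, -0.007, 0.012]
contact_force: [-0.8, -0.6, -0.9]
gripper_width: -0.0
```

apply_moves(fingers=[1,1,1,1,1,1,1,1,1,1], dp=[[1,0.1,0],[2,0.3,0.3],[3,0.4,0.8],[4,0.5,1.6],[4.7,0.6,2.3],[5.4,0.7,2.9],[6.0,0.8,3.4],[6.6,0.9,3.9],[7.1,1,4.3],[7.1,1,4.3]], yaw=[0,0,0,0,0,0,0,0,0,0])

```text
clock: 7.1
position: [468.0, 424.3, 374.6]
ee_rot: [0.748, -0.664, -0.007, 0.012]
contact_force: [-5.5, 0.1, 4.6]
gripper_width: -0.1
```

Run:
```python
from h import *
s=read_state(); print(s["position"],s["gripper_width"],s["contact_force"])
d=grab("wrist"); e=grab("top")
a=d["color"][40:384,60:460]; b=cv2.resize(e["color"][140:260,30:150],(344,344),interpolation=cv2.INTER_CUBIC)
cv2.imwrite("pics/w6.png",np.hstack([a,b]))
import pickle; pickle.dump((d,e),open("w6.pkl","wb"))
```

```text
[467.9601327  424.30745418 374.56048987] -0.10636436781019004 [-5.51355788  0.07837759  4.63840924]
```

View pics/w6.png

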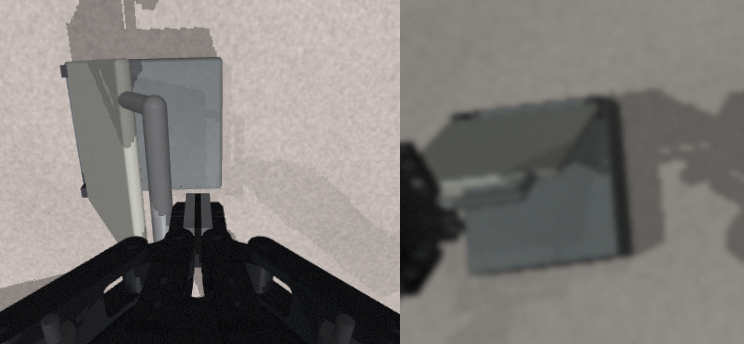

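```bash
cat >> h.py <<'E'
def theta(d,px,rad):
    o,r=ray(d,px); u=np.array([.991,.132,0]); h=np.array([584.2,437.7,58]); out=[]
    for i in range(len(r)):
        for t in np.linspace(50,1500,14501):
            p=o+r[i]*t; a=(p-h)@u; b=p[2]-58
            if a*a+b*b<rad*rad: out.append((p.round(0).tolist(),np.degrees(np.arctan2(b,-a)).round(1))); break
    return out
E
python3 - <<'E'
from h import *
import pickle
d,e=pickle.load(open("w6.pkl","rb"))
print(theta(d,np.array([(155,110),(158,160),(162,205)])+[60,40],185))
print(theta(d,np.array([(122,63),(135,200)])+[60,40],150))
E
```

```text
[([491.0, 368.0, 212.0], np.float64(56.6)), ([488.0, 393.0, 213.0], np.float64(56.7)), ([484.0, 418.0, 212.0], np.float64(56.5))]
[([514.0, 349.0, 184.0], np.float64(57.1)), ([503.0, 433.0, 184.0], np.float64(57.1))]
```

apply_moves(fingers=[1,1,1,1,1,1,1], dp=[[0.5,0.1,0.3],[0.9,0.1,0.6],[0.9,0.1,0.6],[0.5,0.1,0.3],[-2,0,0],[-5,-1,2],[-5,-3,6]], yaw=[0,0,0,0,0,0,0])

```text
clock: 7.9
position: [415.7, 394.2, 431.7]
ee_rot: [0.749, -0.663, -0.007, 0.015]
contact_force: [1.6, 0.9, 1.1]
gripper_width: 0.1
```

apply_moves(fingers=[0,0,0,0,0,0,0,0,0,0], dp=[[0,-5,0],[2,-9,0],[5,-13,-1],[8,-17,-2],[11,-21,-3],[14,-25,-4],[15,-28,-4],[16,-31,-4],[17,-33,-4],[17,-33,-4]], yaw=[8,16,24,32,40,48,56,64,72,78])

```text
clock: 8.9
position: [586.9, 61.3, 391.8]
ee_rot: [0.999, -0.043, 0.005, 0.017]
contact_force: [0.0, 0.2, -1.2]
gripper_width: 85.4
```

Run:
```python
from h import *
import pickle
s=read_state(); print(s["position"],s["ee_rot"],s["gripper_width"],s["contact_force"])
d=grab("wrist"); e=grab("top")
a=d["color"]; b=cv2.resize(e["color"][150:270,30:130],(320,384),interpolation=cv2.INTER_CUBIC)
cv2.imwrite("pics/w7.png",np.hstack([a[:,:470],b]))
pickle.dump((d,e),open("w7.pkl","wb"))
```

```text
[586.8874575   61.26976787 391.82208211] [ 0.99890904 -0.04334524  0.00530502  0.01654606] 85.38687230927248 [ 0.02832876  0.20288554 -1.24560477]
```

View pics/w7.png

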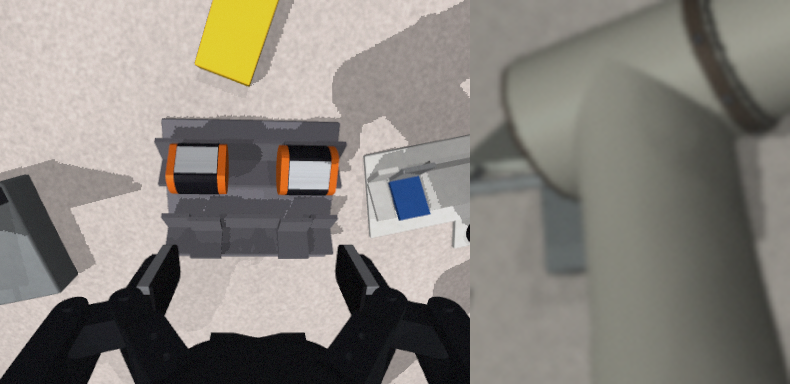

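Run:
```python
from h import *
import pickle
d,e=pickle.load(open("w7.pkl","rb"))
im=d["color"].astype(int)
for nm,c0,c1,capc in (("L",185,212,(171,223)),("R",293,328,(283,334))):
    g=im[135:205,c0:c1].mean((1,2)); print(nm,[int(x) for x in g])
    hsv=cv2.cvtColor(d["color"],cv2.COLOR_BGR2HSV)
    o=((abs(hsv[...,0].astype(int)-10)<8)&(hsv[...,1]>150)); 
    ys,xs=np.nonzero(o[130:205,c0-30:c1+30]); xs+=c0-30; ys+=130
    mid=(c0+c1)/2
    for side in (xs<mid,xs>mid): print(" cap",xs[side].min(),xs[side].max(),ys[side].min(),ys[side].max())
s=read_state(); R=Ro.from_quat(s["ee_rot"]).as_matrix(); print("grasp",s["position"]+R@[0,0,155], "yaw y",np.degrees(np.arctan2(R[1,1],R[0,1])), R[:,2])
def xs_at(u,v,z): return onz(d,[(u,v)],z)[0].round(1)
for u,vs in ((198,(143,195)),(310,(145,196))):
    o,r=ray(d,[(u,v) for v in vs]); print(u,[ (xs_at(u,v,64)) for v in vs], d["wfc"][:3,3].round(0))
m=(abs(hsv[...,0].astype(int)-115)<15)&(hsv[...,1]>120); ys,xs=np.nonzero(m[150:240,380:440]); print("blue",xs_at(xs.mean()+380,ys.mean()+150,36))
```

```text
L [79, 79, 79, 79, 74, 69, 69, 64, 38, 15, 19, 74, 139, 159, 159, 160, 160, 161, 161, 160, 160, 160, 158, 159, 158, 156, 155, 159, 156, 155, 154, 154, 155, 157, 159, 159, 159, 126, 60, 20, 30, 36, 38, 38, 35, 35, 34, 28, 26, 25, 25, 24, 23, 23, 23, 22, 22, 22, 19, 89, 108, 109, 108, 96, 85, 80, 79, 79, 79, 79]
 cap 165 177 144 193
 cap 217 228 144 193
R [80, 80, 80, 80, 80, 79, 74, 70, 69, 66, 41, 14, 12, 12, 14, 15, 15, 17, 17, 17, 17, 17, 18, 24, 28, 36, 158, 194, 202, 205, 205, 205, 207, 206, 206, 204, 206, 205, 203, 204, 203, 201, 199, 203, 203, 200, 199, 197, 199, 201, 203, 205, 205, 198, 104, 35, 28, 24, 23, 23, 71, 98, 87, 82, 82, 82, 82, 82, 82, 81]
 cap 276 289 145 194
 cap 326 338 146 194
grasp [587.4851459   57.91299798 237.02270886] yaw y -95.14534307743313 [ 0.00866537 -0.0330079  -0.99941753]
198 [array([632.2, 111.5,  64. ]), array([574.1, 120.4,  64. ])] [670.  54. 361.]
310 [array([618.9,  -8.2,  64. ]), array([560.3,  -6.5,  64. ])] [670.  54. 361.]
blue [ 534.7 -140.9   36. ]
```

apply_moves(fingers=[0,0,0,0], dp=[[1.2,4,-4],[1.2,5.7,-8],[1.2,5.7,-10.5],[1.2,5.7,-10.5]], yaw=[0,0,0,0])

```text
clock: 9.4
position: [596.9, 120.6, 282.8]
ee_rot: [0.999, -0.045, 0.001, 0.018]
contact_force: [0.1, -0.9, -0.1]
gripper_width: 85.5
```

```bash
cat >> h.py <<'E'
def gp(L=155):
    s=read_state(); R=Ro.from_quat(s["ee_rot"]).as_matrix(); return s["position"]+R@[0,0,L],R,s
def caps(d,z,roi=None,amin=40):
    hsv=cv2.cvtColor(d["color"],cv2.COLOR_BGR2HSV); m=((abs(hsv[...,0].astype(int)-10)<8)&(hsv[...,1]>150)&(hsv[...,2]>60)).astype(np.uint8)
    n,l,st,c=cv2.connectedComponentsWithStats(m); out=[]
    for i in range(1,n):
        if st[i,4]>amin:
            x,y,w,h=st[i,:4]; p=onz(d,[(x+w/2,y),(x+w/2,y+h),(x,y+h/2),(x+w,y+h/2)],z).round(0)
            out.append((st[i,:5].tolist(),"top",p[0,:2].tolist(),"bot",p[1,:2].tolist(),"l",p[2,1],"r",p[3,1]))
    return out
E
python3 - <<'E'
from h import *
import pickle
g,R,s=gp(); print("grasp",g.round(1),R[:,2].round(3),s["gripper_width"])
d=grab("wrist"); print("cam",d["wfc"][:3,3].round(0))
for c in caps(d,64): print(c)
pickle.dump(d,open("w8.pkl","wb")); save(d,"w8.png",sc=1.3)
E
```

```text
grasp [597.1 115.  127.9] [ 0.001 -0.036 -0.999] 85.50977145725483
cam [680. 113. 251.]
([210, 169, 15, 76, 913], 'top', [635.0, 138.0], 'bot', [576.0, 147.0], 'l', np.float64(148.0), 'r', np.float64(137.0))
([287, 170, 16, 75, 890], 'top', [629.0, 85.0], 'bot', [570.0, 87.0], 'l', np.float64(92.0), 'r', np.float64(80.0))
([357, 171, 44, 74, 2561], 'top', [623.0, 24.0], 'bot', [562.0, 21.0], 'l', np.float64(40.0), 'r', np.float64(5.0))
([443, 172, 28, 71, 663], 'top', [616.0, -36.0], 'bot', [555.0, -45.0], 'l', np.float64(-29.0), 'r', np.float64(-52.0))
```

View pics/w8.png

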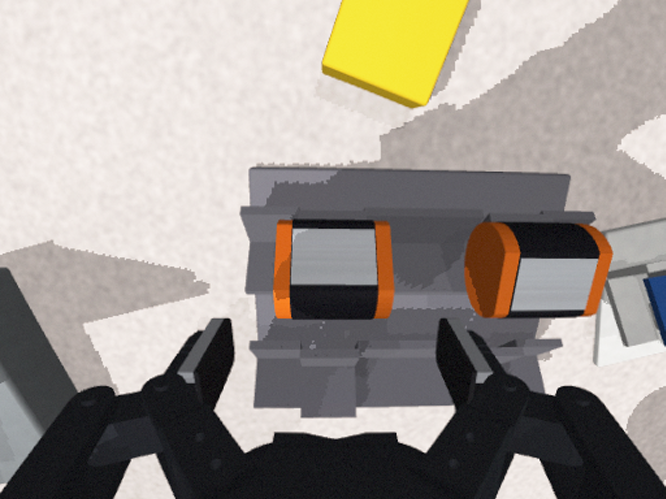

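apply_moves(fingers=[0,0,0,1,1,1,1,1], dp=[[0.7,-0.1,-3.5],[0.7,-0.1,-7],[0.7,-0.1,-7],[0.7,-0.1,-7],[0.7,-0.1,-7],[0.7,-0.1,-7],[0.7,-0.1,-7],[0.7,-0.1,-7]], yaw=[1,1,1,1,1,1,1,1])

```text
clock: 10.25
position: [606.0, 119.6, 219.4]
ee_rot: [0.999, -0.036, 0.007, 0.016]
contact_force: [-0.3, -1.5, 4.5]
gripper_width: 59.4
```

apply_moves(fingers=[1,1,1,1], dp=[[0,0,2],[0,0,6],[0,0,8],[0,0,8]], yaw=[0,0,0,0])

```text
clock: 10.65
position: [606.8, 120.0, 304.4]
ee_rot: [0.999, -0.036, 0.012, 0.014]
contact_force: [-0.2, 0.7, -3.5]
gripper_width: 59.0
```

```bash
cat >> h.py <<'E'
def prof(fn=None):
    """vertical profile through the cell in the grip: silhouette of caps and metal rows"""
    d=grab("wrist"); hsv=cv2.cvtColor(d["color"],cv2.COLOR_BGR2HSV)
    o=((abs(hsv[...,0].astype(int)-10)<8)&(hsv[...,1]>150)&(hsv[...,2]>60))
    o[:, :190]=0; o[:,330:]=0
    ys,xs=np.nonzero(o)
    print("orange box x",xs.min(),xs.max(),"y",ys.min(),ys.max(), "colsum",[int(v) for v in o.sum(0)[200:320:6]])
    c=int((xs.min()+xs.max())/2); g=d["color"][ys.min()-4:ys.max()+6,c-8:c+9].mean((1,2))
    print("col",c,"row0",ys.min()-4,[int(v) for v in g])
    if fn: save(d,fn,sc=1.3)
    return d
E
python3 - <<'E'
from h import *
g,R,s=gp(); print("grasp",g.round(1),R[:,2].round(3),s["gripper_width"],s["contact_force"].round(1))
prof("w9.png")
E
```

```text
grasp [610.3 115.5 149.5] [ 0.022 -0.029 -0.999] 58.9705275925921 [-0.2  0.7 -3.5]
orange box x 190 325 y 218 326 colsum [107, 108, 25, 0, 0, 0, 0, 0, 0, 0, 0, 0, 0, 0, 0, 0, 0, 3, 107, 107]
col 257 row0 214 [98, 98, 97, 57, 18, 12, 14, 13, 15, 15, 15, 14, 16, 20, 20, 20, 21, 21, 57, 142, 150, 151, 151, 152, 152, 153, 154, 154, 153, 153, 153, 153, 154, 155, 155, 154, 154, 153, 153, 152, 153, 154, 155, 155, 153, 151, 151, 152, 152, 153, 152, 152, 151, 150, 149, 148, 149, 151, 153, 154, 153, 151, 150, 150, 150, 149, 149, 149, 148, 149, 150, 150, 151, 152, 153, 153, 153, 154, 154, 155, 156, 156, 156, 155, 154, 104, 37, 22, 22, 21, 22, 21, 21, 21, 20, 21, 21, 22, 22, 21, 20, 22, 20, 19, 20, 18, 19, 20, 18, 19, 17, 19, 19, 135, 212, 228, 229, 230]
```

apply_moves(fingers=[1,1,1,1,1,1,1,1], dp=[[-3,3,0],[-6,6,0],[-9,9,0],[-12,12,0],[-15.2,13.8,-3],[-15.2,13.8,-7],[-15.2,13.8,-10.5],[-15.2,13.8,-10.5]], yaw=[0,0,0,0,0,0,0,0])

```text
clock: 11.5
position: [451.5, 255.9, 191.1]
ee_rot: [0.999, -0.036, 0.004, 0.02]
contact_force: [-0.1, -1.3, -3.0]
gripper_width: 59.6
```

Run:
```python
from h import *
g,R,s=gp(); print("pos",s["position"].round(1),"grasp",g.round(1),R.round(3).tolist(),s["gripper_width"],s["contact_force"].round(1))
```

```text
pos [451.5 255.9 191.1] grasp [452.5 249.6  36.3] [[0.997, -0.073, 0.007], [-0.073, -0.997, -0.04], [0.009, 0.04, -0.999]] 59.617399110398466 [-0.1 -1.3 -3. ]
```

apply_moves(fingers=[1,1,1,1,1,1,1,1,1,1], dp=[[0,0,-1],[0.5,0,-1.4],[1.3,-0.1,-1.4],[2.1,-0.2,-1.4],[2.9,-0.2,-1.4],[3.7,-0.3,-1.4],[4.5,-0.4,-1.4],[5.3,-0.4,-1.4],[6.1,-0.5,-1.4],[6.6,-0.5,-1.4]], yaw=[0,0,0,0,0,0,0,0,0,0])

```text
clock: 12.5
position: [517.4, 251.2, 182.2]
ee_rot: [0.999, -0.036, 0.005, 0.019]
contact_force: [-14.2, 0.2, 23.8]
gripper_width: 59.4
```

Run:
```python
from h import *
g,R,s=gp(); print("pos",s["position"].round(1),"grasp",g.round(1),R.round(3).tolist(),s["gripper_width"],s["contact_force"].round(1))
prof("w10.png")
```

```text
pos [517.4 251.2 182.2] grasp [518.6 245.2  27.3] [[0.997, -0.072, 0.008], [-0.072, -0.997, -0.039], [0.011, 0.038, -0.999]] 59.400034338625225 [-14.2   0.2  23.8]
orange box x 190 326 y 223 331 colsum [108, 109, 11, 0, 0, 0, 0, 0, 0, 0, 0, 0, 0, 0, 0, 0, 0, 7, 105, 109]
col 258 row0 219 [167, 162, 85, 23, 13, 13, 15, 16, 14, 14, 20, 20, 20, 20, 19, 109, 144, 149, 149, 149, 149, 150, 151, 151, 153, 153, 153, 155, 155, 157, 157, 159, 158, 158, 159, 158, 158, 160, 160, 161, 159, 158, 157, 157, 158, 159, 158, 158, 156, 156, 154, 154, 154, 160, 166, 169, 168, 165, 163, 164, 162, 164, 164, 161, 158, 155, 153, 153, 154, 154, 153, 153, 153, 153, 152, 152, 151, 150, 151, 150, 149, 111, 51, 22, 20, 18, 20, 20, 19, 23, 23, 23, 23, 24, 23, 24, 26, 27, 31, 32, 32, 32, 30, 31, 31, 30, 30, 30, 31, 29, 31, 29, 26, 24, 203, 223, 220, 171]
```

apply_moves(fingers=[0.31,0.31,0.31,0.31,0.31,0.31,0.31,0.31,0.31,0.31], dp=[[0,0,-0.5],[0,0,-0.5],[0.6,0,-0.5],[1.2,-0.1,-0.5],[1.8,-0.1,-0.5],[2.4,-0.2,-0.5],[3.0,-0.2,-0.5],[3.6,-0.3,-0.5],[4.0,-0.3,-0.5],[4.0,-0.3,-0.5]], yaw=[0,0,0,0,0,0,0,0,0,0])

```text
clock: 13.55
position: [558.5, 248.5, 182.2]
ee_rot: [0.999, -0.036, 0.006, 0.018]
contact_force: [-8.4, -0.8, 18.5]
gripper_width: 59.8
```

Run:
```python
from h import *
g,R,s=gp(); print("pos",s["position"].round(1),"grasp",g.round(1),R[:,2].round(3).tolist(),s["gripper_width"],s["contact_force"].round(1))
prof("w11.png")
```

```text
pos [558.5 248.5 182.2] grasp [560.3 242.8  27.4] [0.012, -0.037, -0.999] 59.786036900756066 [-8.4 -0.8 18.5]
orange box x 190 326 y 223 331 colsum [109, 109, 10, 0, 0, 0, 0, 0, 0, 0, 0, 0, 0, 0, 0, 0, 0, 5, 103, 108]
col 258 row0 219 [162, 158, 83, 20, 12, 13, 12, 14, 14, 13, 18, 18, 17, 18, 19, 102, 136, 140, 140, 141, 141, 142, 141, 142, 142, 142, 142, 142, 143, 143, 144, 146, 150, 150, 149, 149, 150, 151, 152, 152, 150, 149, 148, 148, 149, 151, 149, 148, 148, 148, 146, 145, 146, 147, 150, 152, 149, 149, 152, 153, 155, 155, 154, 154, 153, 152, 153, 152, 150, 146, 143, 141, 140, 141, 142, 142, 142, 142, 142, 141, 141, 104, 47, 18, 17, 18, 18, 18, 19, 20, 21, 22, 21, 21, 23, 25, 25, 21, 21, 22, 24, 22, 20, 20, 20, 19, 17, 17, 18, 18, 18, 17, 17, 52, 192, 213, 213, 166]
```

apply_moves(fingers=[0.297,0.297,0.297,0.297,0.297,0.297,0.297,0.297], dp=[[0,0,-0.6],[0,0,-0.6],[0.5,0,-0.6],[1.0,-0.1,-0.6],[1.5,-0.1,-0.6],[2.0,-0.1,-0.6],[2.5,-0.1,-0.6],[3.0,-0.2,-0.6]], yaw=[0,0,0,0,0,0,0,0])

```text
clock: 14.4
position: [588.7, 246.8, 176.6]
ee_rot: [0.999, -0.035, 0.006, 0.018]
contact_force: [-3.8, 0.8, 5.9]
gripper_width: 60.0
```

```bash
cat >> h.py <<'E'
def ang(d=None):
    """flat angle (deg from up toward tool x) of the cell held in the grip, from the metal rows"""
    d=d or grab("wrist"); hsv=cv2.cvtColor(d["color"],cv2.COLOR_BGR2HSV)
    o=((abs(hsv[...,0].astype(int)-10)<8)&(hsv[...,1]>150)&(hsv[...,2]>60)); o[:,:190]=0; o[:,330:]=0
    ys,xs=np.nonzero(o); a,b=ys.min(),ys.max(); g=d["color"][a:b+1,250:266].mean((1,2))
    m=np.nonzero(g>75)[0]; runs=np.split(m,np.nonzero(np.diff(m)>1)[0]+1) if len(m) else []
    print("caps rows",a,b,"bright runs",[(int(r[0]+a),int(r[-1]+a),int(g[r].mean())) for r in runs])
    return d
E
python3 - <<'E'
from h import *
g,R,s=gp(); print("pos",s["position"].round(1),"grasp",g.round(1),R[:,2].round(3).tolist(),s["gripper_width"],s["contact_force"].round(1))
ang()
E
```

```text
pos [588.7 246.8 176.6] grasp [590.4 241.   21.7] [0.011, -0.037, -0.999] 59.9847857574596 [-3.8  0.8  5.9]
caps rows 236 341 bright runs [(240, 294, 110)]
```

apply_moves(fingers=[0.285,0.285,0.306,0.306,0.306,0.306,0.306,0.306,0.306,0.306], dp=[[0,0,0.6],[0,0,0.7],[0,0,0.7],[0,0,0.3],[0.6,0,0.3],[1.2,-0.1,0.3],[1.8,-0.1,0.3],[2.4,-0.2,0.3],[3.0,-0.2,0.3],[3.6,-0.2,0.3]], yaw=[0,0,0,0,0,0,0,0,0,0])

```text
clock: 15.45
position: [624.7, 244.8, 181.0]
ee_rot: [0.999, -0.035, 0.006, 0.019]
contact_force: [-7.0, -0.0, 9.8]
gripper_width: 59.9
```

Run:
```python
from h import *
g,R,s=gp(); print("pos",s["position"].round(1),"grasp",g.round(1),R[:,2].round(3).tolist(),s["gripper_width"],s["contact_force"].round(1))
ang()
```

```text
pos [624.7 244.8 181. ] grasp [626.3 238.9  26.1] [0.01, -0.038, -0.999] 59.9194043850522 [-7.  -0.   9.8]
caps rows 239 341 bright runs [(243, 297, 106)]
```

apply_moves(fingers=[1,1,1,1,1,1,1,1], dp=[[0,0,0],[0,0,0],[-1,0,1.5],[-5,0.4,1.5],[-9,0.8,1.5],[-12,1,1.5],[-12,1,0.3],[-12,1,-0.1]], yaw=[0,0,0,0,0,0,0,0])

```text
clock: 16.3
position: [504.7, 255.0, 180.5]
ee_rot: [0.999, -0.034, 0.006, 0.02]
contact_force: [-11.6, -1.9, 23.2]
gripper_width: 59.0
```

Run:
```python
from h import *
g,R,s=gp(); print("pos",s["position"].round(1),"grasp",g.round(1),R[:,2].round(3).tolist(),s["gripper_width"],s["contact_force"].round(1))
ang()
```

```text
pos [504.7 255.  180.5] grasp [506.3 248.9  25.6] [0.01, -0.04, -0.999] 58.991401136614485 [-11.6  -1.9  23.2]
caps rows 239 341 bright runs [(243, 297, 126)]
```

apply_moves(fingers=[0.2,0.2,0.2,0.2,1,1,1], dp=[[0,0,0.1],[0,0,0.2],[0,0,0.7],[0,0,0.7],[0,0,0.7],[0,0,0.7],[0,0,0.7]], yaw=[0,0,0,0,0,0,0])

```text
clock: 17.05
position: [505.2, 255.0, 187.5]
ee_rot: [0.999, -0.034, 0.006, 0.02]
contact_force: [-1.0, -0.3, 0.4]
gripper_width: 25.0
```

Run:
```python
from h import *
g,R,s=gp(); print("pos",s["position"].round(1),"grasp",g.round(1),R[:,2].round(3).tolist(),s["gripper_width"],s["contact_force"].round(1))
ang()
```

```text
pos [505.2 255.  187.5] grasp [506.7 248.8  32.7] [0.01, -0.04, -0.999] 25.003799692590196 [-1.  -0.3  0.4]Traceback (most recent call last):
  File "<stdin>", line 3, in <module>
  File "h.py", line 55, in ang
    ys,xs=np.nonzero(o); a,b=ys.min(),ys.max(); g=d["color"][a:b+1,250:266].mean((1,2))
                             ~~~~~~^^
    return umr_minimum(a, axis, None, out, keepdims, initial, where)
ValueError: zero-size array to reduction operation minimum which has no identity
```

Run:
```python
from h import *
d=grab("wrist"); e=grab("top"); f=grab("scene")
for n,x,z in (("w",d,28),("t",e,28),("s",f,28)):
    print(n); [print("  ",c) for c in caps(x,z,amin=12)]
a=cv2.resize(d["color"],(400,300)); b=cv2.resize(f["color"][120:300,200:440],(400,300)); cc=cv2.resize(e["color"][80:320,30:350],(400,300))
cv2.imwrite("pics/w12.png",np.vstack([np.hstack([a,b]),np.hstack([cc,cc*0])]))
```

```text
w
t
   ([214, 170, 4, 17, 36], 'top', [623.0, 26.0], 'bot', [572.0, 24.0], 'l', np.float64(31.0), 'r', np.float64(19.0))
   ([232, 172, 5, 17, 38], 'top', [618.0, -30.0], 'bot', [567.0, -31.0], 'l', np.float64(-23.0), 'r', np.float64(-38.0))
   ([126, 222, 3, 8, 14], 'top', [464.0, 280.0], 'bot', [441.0, 279.0], 'l', np.float64(284.0), 'r', np.float64(275.0))
   ([144, 223, 3, 14, 30], 'top', [462.0, 228.0], 'bot', [422.0, 226.0], 'l', np.float64(231.0), 'r', np.float64(222.0))
s
   ([258, 193, 4, 12, 20], 'top', [525.0, -38.0], 'bot', [579.0, -28.0], 'l', np.float64(-40.0), 'r', np.float64(-26.0))
   ([272, 196, 5, 13, 31], 'top', [529.0, 17.0], 'bot', [587.0, 26.0], 'l', np.float64(12.0), 'r', np.float64(30.0))
```

View pics/w12.png

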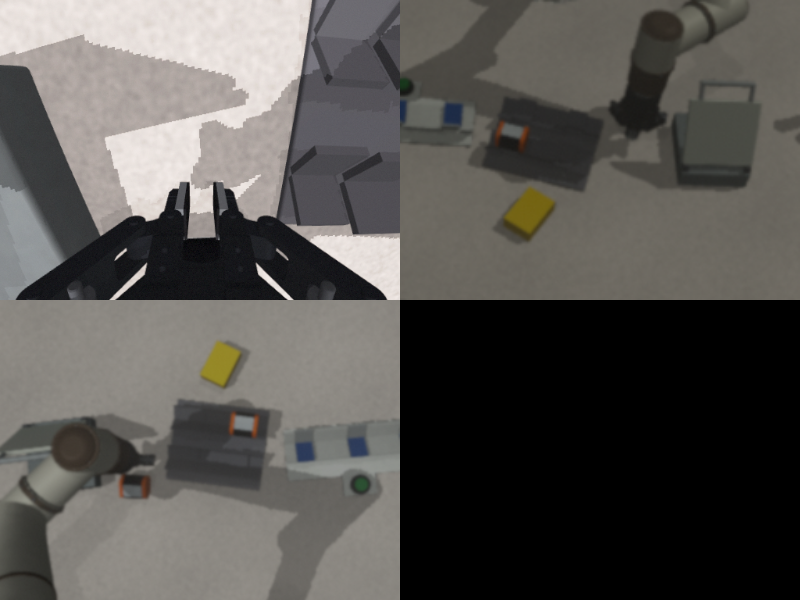

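apply_moves(fingers=[0,0,0,0,0,0,0,0,0,0], dp=[[0,0,4],[0,0,8],[0,0,12],[-3,0,14],[-6,0,14],[-9,0,14],[-9,0,14],[-9,0,14],[-9,0,14],[-9,0,14]], yaw=[0,0,0,0,0,0,0,0,0,0])

```text
clock: 18.25
position: [415.9, 255.2, 327.4]
ee_rot: [0.999, -0.034, 0.006, 0.02]
contact_force: [0.6, -0.9, 1.1]
gripper_width: 85.5
```

Run:
```python
from h import *
g,R,s=gp(); print("pos",s["position"].round(1),"grasp",g.round(1),R.round(3).tolist())
for k in range(2):
    d=grab("wrist"); [print("  ",c) for c in caps(d,28,amin=12)]
print(d["wfc"][:3,3])
for c in caps(d,28,amin=12):
    x,y,w,h,_=c[0]
hs=caps(d,28,amin=60)
if len(hs)>=2:
    b=sorted(h[0] for h in hs); a=b[0]; mid=int((b[0][0]+b[0][2]+b[1][0])/2); g=d["color"][a[1]-3:a[1]+a[3]+4,mid-4:mid+5].mean((1,2)); print(mid,a[1]-3,[int(v) for v in g])
print([c for c in caps(grab("top"),28,amin=12)])
save(d,"w13.png",sc=1.3)
```

```text
pos [415.9 255.2 327.4] grasp [417.4 249.  172.5] [[0.998, -0.069, 0.01], [-0.069, -0.997, -0.04], [0.013, 0.039, -0.999]]
   ([500, 0, 12, 2, 19], 'top', [576.0, 4.0], 'bot', [574.0, 4.0], 'l', np.float64(10.0), 'r', np.float64(-2.0))
   ([214, 114, 11, 57, 497], 'top', [489.0, 275.0], 'bot', [435.0, 281.0], 'l', np.float64(283.0), 'r', np.float64(273.0))
   ([271, 114, 11, 57, 494], 'top', [486.0, 222.0], 'bot', [430.0, 224.0], 'l', np.float64(228.0), 'r', np.float64(218.0))
   ([501, 0, 11, 2, 17], 'top', [576.0, 3.0], 'bot', [574.0, 3.0], 'l', np.float64(9.0), 'r', np.float64(-2.0))
   ([213, 114, 12, 57, 499], 'top', [489.0, 275.0], 'bot', [435.0, 282.0], 'l', np.float64(284.0), 'r', np.float64(273.0))
   ([270, 115, 12, 56, 492], 'top', [485.0, 222.0], 'bot', [430.0, 225.0], 'l', np.float64(229.0), 'r', np.float64(218.0))
[499.18713024 249.58361864 296.17992807]
247 111 [131, 132, 101, 29, 9, 11, 13, 12, 16, 13, 14, 14, 16, 17, 17, 17, 17, 25, 29, 27, 89, 165, 188, 189, 190, 190, 190, 190, 191, 192, 191, 189, 190, 192, 190, 188, 188, 188, 187, 184, 185, 189, 188, 185, 184, 182, 183, 184, 187, 188, 189, 189, 189, 132, 59, 29, 25, 19, 18, 17, 13, 162, 180, 178]
[([214, 170, 4, 16, 28], 'top', [623.0, 26.0], 'bot', [575.0, 24.0], 'l', np.float64(31.0), 'r', np.float64(19.0)), ([233, 173, 3, 15, 28], 'top', [615.0, -30.0], 'bot', [570.0, -31.0], 'l', np.float64(-26.0), 'r', np.float64(-35.0)), ([144, 218, 4, 16, 43], 'top', [477.0, 227.0], 'bot', [430.0, 225.0], 'l', np.float64(232.0), 'r', np.float64(220.0))]
```

apply_moves(fingers=[0.65,0.65,0.65,0.65,0.65,0.65], dp=[[-1.5,0.2,-1],[-1.5,0.2,-5],[-1.5,0.2,-9],[-1.5,0.2,-12],[-1.5,0.2,-14.1],[-1.5,0.2,-14.1]], yaw=[0,0,0,0,0,0])

```text
clock: 19.0
position: [400.3, 256.2, 183.5]
ee_rot: [0.999, -0.035, 0.003, 0.023]
contact_force: [-1.0, 0.1, -1.2]
gripper_width: 30.0
```

apply_moves(fingers=[0.65,0.65,0.65,0.65,0.65,0.65,0.65,0.65,0.65,0.65], dp=[[0.8,0,0],[1.6,-0.1,0],[2.3,-0.15,0],[3,-0.2,0],[3.7,-0.25,0],[4.4,-0.3,0],[5.1,-0.35,0],[5.8,-0.4,0],[6.5,-0.45,0],[7.2,-0.5,0]], yaw=[0,0,0,0,0,0,0,0,0,0])

```text
clock: 20.0
position: [472.8, 251.1, 183.5]
ee_rot: [0.999, -0.035, 0.003, 0.023]
contact_force: [0.2, 1.0, 0.3]
gripper_width: 29.7
```

apply_moves(fingers=[0.65,0.65,0.65,0.65,0.65,0.65], dp=[[0.7,0,0],[1.4,-0.1,0],[2.1,-0.15,0],[2.8,-0.2,0],[3.5,-0.25,0],[3.5,-0.25,0]], yaw=[0,0,0,0,0,0])

```text
clock: 20.6
position: [508.7, 248.6, 183.4]
ee_rot: [0.999, -0.035, 0.003, 0.023]
contact_force: [0.0, 0.5, 0.5]
gripper_width: 30.0
```

```bash
cat >> h.py <<'E'
def bench_cell(d,z=28,pr=True):
    """two caps of a cell: centre, axis yaw, rows of metal"""
    hs=[h for h in caps(d,z,amin=150)]; b=sorted(h[0] for h in hs)
    for h in hs: print("  ",h)
    if len(b)>=2:
        mid=int((b[0][0]+b[0][2]+b[1][0])/2); a=b[0]; g=d["color"][a[1]-3:a[1]+a[3]+4,mid-4:mid+5].mean((1,2)); print("mid",mid,"row0",a[1]-3,[int(v) for v in g])
E
python3 - <<'E'
from h import *
g,R,s=gp(); print("pos",s["position"].round(1),"grasp",g.round(1),R[:,2].round(3),s["contact_force"].round(1))
d=grab("wrist"); print(d["wfc"][:3,3].round(0)); bench_cell(d)
E
```

```text
pos [508.7 248.6 183.4] grasp [509.5 241.5  28.6] [ 0.005 -0.046 -0.999] [0.  0.5 0.5]
[592. 243. 152.]
   ([172, 133, 28, 112, 2113], 'top', [580.0, 269.0], 'bot', [525.0, 278.0], 'l', np.float64(280.0), 'r', np.float64(267.0))
   ([293, 133, 27, 110, 2035], 'top', [576.0, 216.0], 'bot', [520.0, 217.0], 'l', np.float64(223.0), 'r', np.float64(210.0))
mid 246 row0 130 [179, 112, 14, 18, 17, 18, 16, 18, 15, 19, 20, 20, 19, 19, 22, 22, 23, 23, 22, 22, 24, 25, 26, 27, 25, 26, 25, 25, 28, 29, 28, 27, 27, 28, 28, 29, 29, 30, 31, 31, 30, 31, 34, 33, 33, 33, 34, 29, 32, 33, 34, 34, 32, 33, 35, 34, 35, 34, 34, 34, 33, 33, 32, 37, 38, 39, 39, 39, 39, 40, 39, 40, 40, 83, 226, 243, 248, 249, 249, 249, 249, 249, 249, 249, 249, 210, 97, 42, 40, 40, 39, 39, 38, 37, 37, 35, 35, 35, 33, 35, 33, 34, 28, 24, 21, 22, 21, 22, 23, 22, 22, 20, 20, 20, 20, 158, 197, 209, 233]
```

apply_moves(fingers=[0.65,0.5,0,0,0,0,0,0,0], dp=[[-1,0.1,1],[-1,0.1,5],[0,0.1,8],[4.1,0.3,8],[4.1,0.3,8],[4.1,0.3,4],[4.1,0.3,0.5],[4.1,0.3,-0.4],[4.1,0.3,-0.4]], yaw=[0,0,0,0,0,0,0,0,0])

```text
clock: 21.55
position: [548.2, 251.3, 178.2]
ee_rot: [0.999, -0.035, 0.002, 0.024]
contact_force: [-0.0, 0.6, -0.1]
gripper_width: 85.6
```

apply_moves(fingers=[1,1,1,1,1,1,1], dp=[[0,0,0],[0,0,0],[0,0,0],[0,0,0],[0,0,3],[0,0,8],[0,0,12]], yaw=[0,0,0,0,0,0,0])

```text
clock: 22.25
position: [548.1, 251.2, 300.6]
ee_rot: [0.999, -0.035, 0.002, 0.024]
contact_force: [0.5, 0.6, -2.9]
gripper_width: 59.7
```

Run:
```python
from h import *
g,R,s=gp(); print("pos",s["position"].round(1),"grasp",g.round(1),R.round(3).tolist(),s["contact_force"].round(1),s["gripper_width"])
ang()
```

```text
pos [548.1 251.2 300.6] grasp [548.5 243.8 145.8] [[0.998, -0.07, 0.003], [-0.069, -0.996, -0.048], [0.006, 0.048, -0.999]] [ 0.5  0.6 -2.9] 59.69912438927785
caps rows 208 314 bright runs [(288, 299, 194)]
```

apply_moves(fingers=[1,1,1,1,1,1,1,1,1,1], dp=[[0,-4,2],[0,-8.5,2.5],[0,-13,2.5],[0,-17.5,2.5],[0,-22,2.5],[0,-26.5,2.5],[0,-31,2.5],[0,-35.5,2.5],[0,-40,2.5],[0,-42,2.5]], yaw=[0,0,0,0,0,2,4,6,8,10])

```text
clock: 23.3
position: [548.8, -170.8, 333.4]
ee_rot: [0.998, 0.052, 0.01, 0.019]
contact_force: [-0.1, 1.0, -3.1]
gripper_width: 59.9
```

```bash
cat >> h.py <<'E'
def blues(d):
    hsv=cv2.cvtColor(d["color"],cv2.COLOR_BGR2HSV); m=((abs(hsv[...,0].astype(int)-115)<15)&(hsv[...,1]>120)).astype(np.uint8)
    n,l,st,c=cv2.connectedComponentsWithStats(m)
    for i in range(1,n):
        if st[i,4]>120:
            q=cv2.approxPolyDP(cv2.convexHull(np.argwhere(l==i)[:,::-1].astype(np.int32)),5,True)[:,0,:]
            P=[]
            for p in q:
                P.append((p.tolist(),onz(d,[p],22)[0,:2].round(0).tolist(),onz(d,[p],46)[0,:2].round(0).tolist()))
            print("blue",st[i,:5].tolist()); [print("    ",x) for x in P]
E
python3 - <<'E'
from h import *
g,R,s=gp(); print("pos",s["position"].round(1),"grasp",g.round(1),R.round(3).tolist(),s["contact_force"].round(1),s["gripper_width"])
d=grab("wrist"); print(d["wfc"][:3,3].round(0)); blues(d); save(d,"w14.png",sc=1.4)
E
```

```text
pos [ 548.8 -170.8  333.4] grasp [ 552.1 -176.7  178.5] [[0.994, 0.104, 0.021], [0.104, -0.994, -0.038], [0.017, 0.04, -0.999]] [-0.1  1.  -3.1] 59.903219264700276
[ 632. -162.  303.]
blue [428, 173, 43, 47, 1698]
     ([470, 218], [533.0, -437.0], [541.0, -413.0])
     ([434, 219], [528.0, -391.0], [537.0, -371.0])
     ([429, 174], [580.0, -368.0], [584.0, -351.0])
     ([462, 173], [585.0, -407.0], [589.0, -386.0])
blue [318, 174, 42, 49, 1848]
     ([359, 221], [518.0, -301.0], [528.0, -289.0])
     ([321, 221], [515.0, -257.0], [525.0, -249.0])
     ([319, 175], [567.0, -246.0], [573.0, -239.0])
     ([354, 174], [572.0, -284.0], [577.0, -273.0])
blue [200, 176, 39, 33, 1224]
     ([238, 207], [523.0, -163.0], [533.0, -163.0])
     ([200, 207], [520.0, -123.0], [529.0, -126.0])
     ([201, 176], [554.0, -122.0], [561.0, -126.0])
     ([238, 176], [558.0, -161.0], [564.0, -161.0])
```

View pics/w14.png

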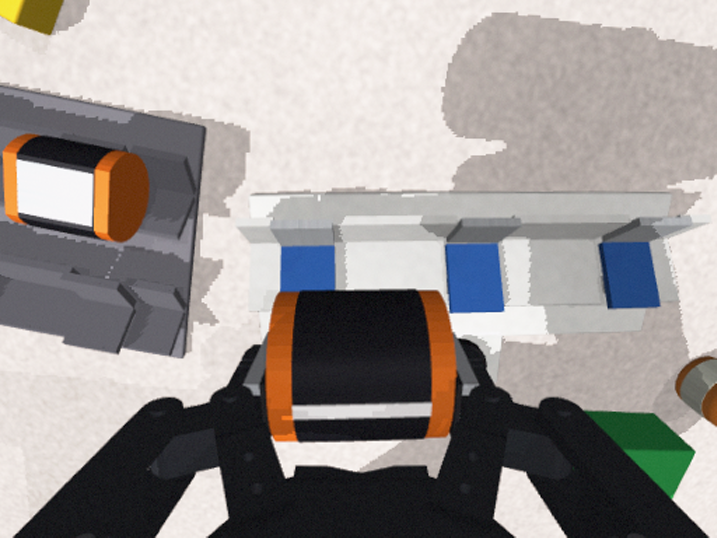

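apply_moves(fingers=[1,1,1,1,1,1,1], dp=[[0,-4,0],[-0.5,-8,0],[-0.5,-9.1,-4],[-0.5,-9.1,-8],[-0.5,-9.1,-9.5],[-0.5,-9.1,-10],[-0.5,-9.1,-10]], yaw=[0,0,0,0,0,0,0])

```text
clock: 24.05
position: [543.9, -262.8, 233.0]
ee_rot: [0.998, 0.052, 0.009, 0.02]
contact_force: [-0.5, -0.0, -3.1]
gripper_width: 59.6
```

Run:
```python
from h import *
g,R,s=gp(157); print("pos",s["position"].round(1),"axis",g.round(1),R.round(3).tolist(),s["contact_force"].round(1),s["gripper_width"])
ang()
```

```text
pos [ 543.9 -262.8  233. ] axis [ 547.1 -268.8   76.1] [[0.994, 0.104, 0.02], [0.104, -0.994, -0.038], [0.016, 0.04, -0.999]] [-0.5 -0.  -3.1] 59.609060898828034
caps rows 208 314 bright runs [(288, 299, 201)]
```

apply_moves(fingers=[1,1,1,1], dp=[[0,0.1,-0.5],[0,0.1,-0.9],[0,0.1,-1.1],[0,0.1,-1.1]], yaw=[0,0,0,0])

```text
clock: 24.5
position: [545.1, -261.8, 224.3]
ee_rot: [0.998, 0.053, 0.012, 0.02]
contact_force: [0.5, 1.6, 2.1]
gripper_width: 59.8
```

apply_moves(fingers=[0.31,0.31,0.31,0.31,0.31,0.31,0.31,0.31], dp=[[0,0,-0.1],[0.15,0,-0.3],[0.3,0,-0.5],[0.45,0,-0.7],[0.6,0.1,-0.9],[0.75,0.1,-1.2],[0.85,0.1,-1.5],[0.85,0.1,-1.6]], yaw=[0,0,0,0,0,0,0,0])

```text
clock: 25.3
position: [554.3, -261.4, 218.2]
ee_rot: [0.998, 0.054, 0.013, 0.023]
contact_force: [-17.3, 8.4, 51.6]
gripper_width: 59.3
```

Run:
```python
from h import *
g,R,s=gp(157); print("pos",s["position"].round(1),"axis",g.round(1),R[:,2].round(3).tolist(),s["contact_force"].round(1),s["gripper_width"])
ang()
```

```text
pos [ 554.3 -261.4  218.2] axis [ 558.9 -268.3   61.4] [0.029, -0.044, -0.999] [-17.3   8.4  51.6] 59.319183603120734
caps rows 208 315 bright runs [(289, 299, 208)]
```

apply_moves(fingers=[1,1,1,1,1,1,1], dp=[[0,0,0.7],[-0.5,-0.1,1.5],[-1.4,-0.1,1.6],[-1.4,-0.1,1.5],[-1.4,-0.1,1.0],[-1.4,-0.1,0.8],[-1.4,-0.1,0.7]], yaw=[0,0,0,0,0,0,0])

```text
clock: 26.05
position: [541.4, -262.5, 225.9]
ee_rot: [0.998, 0.055, 0.015, 0.023]
contact_force: [-0.0, 1.6, 8.1]
gripper_width: 59.6
```

Run:
```python
from h import *
g,R,s=gp(157); print("pos",s["position"].round(1),"axis",g.round(1),R[:,2].round(3).tolist(),s["contact_force"].round(1),s["gripper_width"])
ang()
```

```text
pos [ 541.4 -262.5  225.9] axis [ 546.3 -269.6   69.1] [0.032, -0.045, -0.998] [-0.   1.6  8.1] 59.616068059878025
caps rows 208 314 bright runs [(288, 298, 207)]
```

apply_moves(fingers=[0.15,0.15,0.15,0.15,0.15], dp=[[0,0,0.1],[0,0,0.1],[0,0,0.1],[0,0,0.1],[0,0,0.1]], yaw=[0,0,0,0,0])

```text
clock: 26.6
position: [541.4, -262.5, 226.7]
ee_rot: [0.998, 0.055, 0.014, 0.023]
contact_force: [-0.3, -0.3, 0.5]
gripper_width: 72.3
```

Run:
```python
from h import *
g,R,s=gp(157); print("pos",s["position"].round(1),"axis",g.round(1),s["contact_force"].round(1),s["gripper_width"])
ang()
```

```text
pos [ 541.4 -262.5  226.7] axis [ 546.3 -269.6   69.9] [-0.3 -0.3  0.5] 72.34849369166488
caps rows 184 282 bright runs [(222, 233, 192)]
```

apply_moves(fingers=[1,1,1,1,1,1,1], dp=[[0.9,0.1,-0.8],[0.9,0.1,-0.8],[0.9,0.1,-0.8],[0.9,0.1,-0.8],[1.1,0.1,-0.9],[1.3,0.1,-1.0],[1.5,0.1,-1.1]], yaw=[0,0,0,0,0,0,0])

```text
clock: 27.35
position: [552.9, -261.7, 219.6]
ee_rot: [0.998, 0.055, 0.008, 0.023]
contact_force: [-25.3, 6.3, 40.7]
gripper_width: 59.6
```

Run:
```python
from h import *
g,R,s=gp(157); print("pos",s["position"].round(1),"axis",g.round(1),s["contact_force"].round(1),s["gripper_width"])
ang()
```

```text
pos [ 552.9 -261.7  219.6] axis [ 555.7 -268.8   62.8] [-25.3   6.3  40.7] 59.62305023253625
caps rows 203 306 bright runs [(247, 258, 198)]
```

apply_moves(fingers=[1,0.15,0,0,0,0,0,0], dp=[[-0.5,0,0.3],[-0.5,0,0.3],[-0.5,0,0.4],[-0.5,0,0.5],[-0.5,0,4],[-0.5,0,8],[-0.5,4,12],[-0.5,5,14]], yaw=[0,0,0,0,0,0,0,0])

```text
clock: 28.2
position: [548.6, -210.5, 361.8]
ee_rot: [0.998, 0.055, 0.009, 0.023]
contact_force: [0.8, -0.6, -0.4]
gripper_width: 85.3
```

Run:
```python
from h import *
g,R,s=gp(157); print("pos",s["position"].round(1),"axis",g.round(1),R.round(3).tolist(),s["contact_force"].round(1),s["gripper_width"])
d=grab("wrist"); print(d["wfc"][:3,3].round(0)); bench_cell(d,54.6); save(d,"w15.png",sc=1.4)
e=grab("top"); [print(c) for c in caps(e,64,amin=12)]
```

```text
pos [ 548.6 -210.5  361.8] axis [ 551.9 -217.6  205. ] [[0.994, 0.109, 0.021], [0.11, -0.993, -0.045], [0.015, 0.047, -0.999]] [ 0.8 -0.6 -0.4] 85.33279101398261
[ 632. -201.  331.]
   ([39, 101, 40, 60, 1990], 'top', [616.0, -27.0], 'bot', [557.0, -21.0], 'l', np.float64(-4.0), 'r', np.float64(-44.0))
   ([269, 165, 13, 53, 615], 'top', [574.0, -240.0], 'bot', [515.0, -247.0], 'l', np.float64(-237.0), 'r', np.float64(-250.0))
   ([322, 165, 13, 52, 402], 'top', [579.0, -295.0], 'bot', [522.0, -306.0], 'l', np.float64(-293.0), 'r', np.float64(-307.0))
   ([456, 254, 39, 37, 712], 'top', [488.0, -503.0], 'bot', [434.0, -525.0], 'l', np.float64(-486.0), 'r', np.float64(-542.0))
mid 174 row0 98 [197, 196, 193, 192, 190, 192, 195, 198, 200, 200, 199, 199, 196, 196, 195, 196, 195, 196, 197, 198, 198, 198, 196, 194, 193, 193, 196, 198, 198, 198, 195, 175, 128, 132, 189, 189, 148, 147, 147, 148, 148, 148, 147, 148, 148, 147, 147, 146, 145, 146, 146, 145, 145, 146, 134, 119, 116, 117, 117, 118, 117, 117, 118, 118, 118, 118, 119]
([308, 198, 4, 6, 20], 'top', [540.0, -249.0], 'bot', [523.0, -249.0], 'l', np.float64(-243.0), 'r', np.float64(-254.0))
([400, 226, 6, 13, 24], 'top', [465.0, -511.0], 'bot', [429.0, -510.0], 'l', np.float64(-502.0), 'r', np.float64(-518.0))
```

View pics/w15.png

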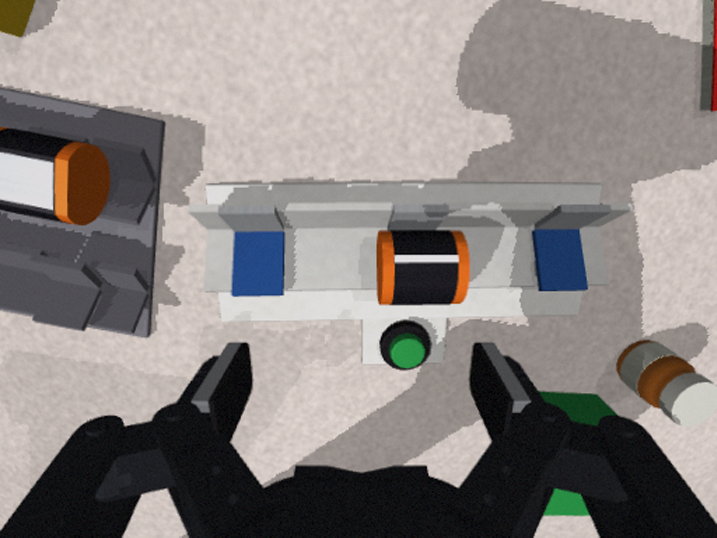

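apply_moves(fingers=[0,0,0,0,0,0,0], dp=[[1,4,0],[2,8,0],[3,12,0],[3.9,16,-2],[3.9,20,-4],[3.9,21.4,-6],[3.9,21.4,-6]], yaw=[-3,-6,-9,-10.7,-10.7,-10.7,-10.7])

```text
clock: 29.0
position: [587.7, 5.5, 299.5]
ee_rot: [0.999, -0.036, 0.006, 0.026]
contact_force: [-0.2, -0.5, -0.7]
gripper_width: 85.2
```

Run:
```python
from h import *
g,R,s=gp(157); print("pos",s["position"].round(1),"axis",g.round(1),R.round(3).tolist(),s["contact_force"].round(1),s["gripper_width"])
d=grab("wrist"); print(d["wfc"][:3,3].round(0)); bench_cell(d,63.8)
```

```text
pos [587.7   5.5 299.5] axis [589.2  -2.6 142.7] [[0.997, -0.072, 0.009], [-0.071, -0.996, -0.052], [0.013, 0.051, -0.999]] [-0.2 -0.5 -0.7] 85.18985182520139
[671.  -1. 268.]
   ([213, 171, 13, 70, 774], 'top', [622.0, 21.0], 'bot', [563.0, 28.0], 'l', np.float64(29.0), 'r', np.float64(19.0))
   ([282, 172, 15, 69, 739], 'top', [617.0, -32.0], 'bot', [557.0, -30.0], 'l', np.float64(-25.0), 'r', np.float64(-37.0))
   ([487, 196, 25, 58, 1038], 'top', [580.0, -214.0], 'bot', [521.0, -228.0], 'l', np.float64(-208.0), 'r', np.float64(-234.0))
mid 254 row0 168 [84, 84, 70, 33, 15, 18, 17, 15, 16, 16, 17, 18, 18, 19, 18, 20, 20, 19, 20, 21, 21, 20, 21, 20, 21, 26, 29, 29, 30, 143, 170, 173, 174, 174, 176, 175, 174, 176, 177, 176, 176, 175, 175, 176, 177, 175, 174, 174, 174, 173, 171, 168, 171, 175, 173, 171, 180, 194, 218, 228, 230, 231, 232, 233, 233, 233, 232, 162, 68, 39, 37, 31, 28, 58, 93, 96, 95]
```

apply_moves(fingers=[0,0,0,1,1,1,1,1], dp=[[0.2,-0.1,-4],[0.2,-0.1,-8],[0.2,-0.1,-8],[0.2,-0.1,-8],[0.2,-0.1,-8],[0.2,-0.1,-8],[0.2,-0.1,-8],[0.2,-0.1,-8]], yaw=[0,0,0,0,0,0,0,0])

```text
clock: 29.85
position: [591.4, 3.4, 224.5]
ee_rot: [0.999, -0.036, 0.01, 0.025]
contact_force: [-0.7, -1.3, 7.1]
gripper_width: 59.4
```

apply_moves(fingers=[1,1,1,1,1,1,1,1,1,1], dp=[[0,0,3],[0,0,8],[0,4,10],[-2,8.5,10],[-4,13,10],[-6,17.5,10],[-8,22,10],[-10,25,10],[-11.5,26,6],[-11.5,26,2]], yaw=[0,0,0,0,0,0,0,0,0,0])

```text
clock: 30.85
position: [474.9, 265.3, 245.6]
ee_rot: [0.999, -0.034, 0.012, 0.023]
contact_force: [1.3, -0.2, -2.9]
gripper_width: 59.1
```

Run:
```python
from h import *
g,R,s=gp(157); print("pos",s["position"].round(1),"axis",g.round(1),R.round(3).tolist(),s["contact_force"].round(1),s["gripper_width"])
ang()
```

```text
pos [474.9 265.3 245.6] axis [478.3 258.   88.8] [[0.997, -0.069, 0.022], [-0.068, -0.997, -0.047], [0.025, 0.045, -0.999]] [ 1.3 -0.2 -2.9] 59.09298636228802
caps rows 214 317 bright runs [(262, 314, 204)]
```

apply_moves(fingers=[1,1,1,1,1], dp=[[0,-0.4,-3],[0,-0.4,-5],[0,-0.4,-5.5],[0,-0.4,-5.7],[0,-0.4,-5.7]], yaw=[0,0,0,0,0])

```text
clock: 31.4
position: [473.8, 258.4, 187.2]
ee_rot: [0.999, -0.035, 0.007, 0.029]
contact_force: [-9.6, -6.8, 32.4]
gripper_width: 59.3
```

Run:
```python
from h import *
g,R,s=gp(157); print("pos",s["position"].round(1),"axis",g.round(1),s["contact_force"].round(1),s["gripper_width"])
```

```text
pos [473.8 258.4 187.2] axis [475.7 249.3  30.5] [-9.6 -6.8 32.4] 59.333497660535265
```

apply_moves(fingers=[1,1,0.29,0.28,0.26,0.22,0.1,0], dp=[[0,0,0.3],[0,0,0.5],[0,0,0.5],[0,0,0.5],[0,0,0.5],[0,0,0.5],[0,0,0.6],[0,0,1]], yaw=[0,0,0,0,0,0,0,0])

```text
clock: 32.2
position: [473.7, 258.3, 196.9]
ee_rot: [0.999, -0.035, 0.007, 0.029]
contact_force: [1.0, -0.1, -0.4]
gripper_width: 85.2
```

apply_moves(fingers=[0,0,0,0,0,0.65,0.65], dp=[[0,0,4],[0,0,8],[-3,0.2,12],[-6,0.4,13],[-9,0.5,13],[-9,0.5,13],[-9,0.5,13]], yaw=[0,0,0,0,0,0,0])

```text
clock: 32.9
position: [383.4, 263.4, 327.6]
ee_rot: [0.999, -0.034, 0.007, 0.028]
contact_force: [0.1, 0.4, -0.7]
gripper_width: 59.5
```

Run:
```python
from h import *
g,R,s=gp(173); print("pos",s["position"].round(1),"tip",g.round(1),R.round(3).tolist(),s["contact_force"].round(1),s["gripper_width"])
d=grab("wrist"); print(d["wfc"][:3,3].round(0)); bench_cell(d,28)
```

```text
pos [383.4 263.4 327.6] tip [385.5 253.5 154.9] [[0.998, -0.069, 0.012], [-0.068, -0.996, -0.057], [0.016, 0.056, -0.998]] [ 0.1  0.4 -0.7] 59.473033590758234
[467. 257. 297.]
   ([213, 67, 12, 62, 570], 'top', [499.0, 274.0], 'bot', [444.0, 280.0], 'l', np.float64(283.0), 'r', np.float64(272.0))
   ([273, 67, 11, 61, 553], 'top', [495.0, 221.0], 'bot', [441.0, 224.0], 'l', np.float64(227.0), 'r', np.float64(217.0))
mid 249 row0 64 [131, 110, 53, 11, 13, 13, 13, 16, 16, 16, 16, 18, 17, 24, 26, 27, 28, 178, 187, 187, 188, 189, 191, 190, 189, 189, 191, 190, 189, 188, 190, 191, 188, 186, 188, 187, 186, 184, 183, 186, 189, 185, 182, 183, 182, 182, 184, 184, 186, 188, 188, 189, 188, 138, 38, 28, 26, 21, 18, 18, 16, 15, 17, 13, 44, 137, 166, 169, 172]
```

apply_moves(fingers=[0.65,0.65,0.65,0.65,0.65,0.65], dp=[[1.5,-0.3,-3],[1.5,-0.3,-7],[1.5,-0.3,-11],[1.5,-0.3,-14],[1.5,-0.3,-14.4],[1.5,-0.3,-14.4]], yaw=[0,0,0,0,0,0])

```text
clock: 33.55
position: [399.6, 260.6, 182.6]
ee_rot: [0.999, -0.035, 0.006, 0.03]
contact_force: [-0.1, 0.1, 0.4]
gripper_width: 30.1
```

apply_moves(fingers=[0.65,0.65,0.65,0.65,0.65,0.65,0.65,0.65,0.65,0.65], dp=[[0.8,0,0],[1.6,-0.1,0],[2.4,-0.15,0],[3.2,-0.2,0],[4,-0.25,0],[4.7,-0.3,0],[5.4,-0.35,0],[6.1,-0.4,0],[6.8,-0.45,0],[7.5,-0.5,0]], yaw=[0,0,0,0,0,0,0,0,0,0])

```text
clock: 34.55
position: [475.1, 255.6, 182.5]
ee_rot: [0.999, -0.035, 0.006, 0.03]
contact_force: [0.5, -0.5, -0.1]
gripper_width: 29.7
```

apply_moves(fingers=[0.65,0.65,0.65,0.65,0.65,0.65,0.65,0.65], dp=[[0.7,0,0],[1.4,-0.1,0],[2.1,-0.15,0],[2.8,-0.2,0],[3.5,-0.25,0],[4.2,-0.3,0],[4.7,-0.3,0],[4.7,-0.3,0]], yaw=[0,0,0,0,0,0,0,0])

```text
clock: 35.35
position: [522.6, 252.5, 182.3]
ee_rot: [0.999, -0.035, 0.006, 0.03]
contact_force: [0.3, -1.1, -0.6]
gripper_width: 29.8
```

Run:
```python
from h import *
g,R,s=gp(173); print("pos",s["position"].round(1),"tip",g.round(1),R[:,2].round(3),s["contact_force"].round(1))
d=grab("wrist"); print(d["wfc"][:3,3].round(0)); bench_cell(d)
```

```text
pos [522.6 252.5 182.3] tip [524.4 242.1   9.7] [ 0.011 -0.06  -0.998] [ 0.3 -1.1 -0.6]
[606. 246. 151.]
   ([179, 135, 27, 113, 2169], 'top', [594.0, 268.0], 'bot', [538.0, 276.0], 'l', np.float64(278.0), 'r', np.float64(266.0))
   ([300, 134, 28, 111, 2004], 'top', [590.0, 215.0], 'bot', [534.0, 215.0], 'l', np.float64(222.0), 'r', np.float64(208.0))
mid 253 row0 132 [176, 108, 17, 15, 15, 17, 18, 18, 20, 20, 20, 21, 22, 22, 21, 22, 22, 22, 23, 24, 24, 27, 27, 25, 26, 25, 25, 26, 28, 29, 26, 28, 27, 28, 29, 28, 29, 29, 29, 31, 32, 32, 33, 34, 35, 34, 34, 36, 36, 38, 38, 37, 39, 42, 43, 41, 44, 43, 42, 42, 42, 43, 42, 43, 42, 41, 42, 42, 43, 42, 43, 42, 43, 91, 240, 249, 248, 249, 248, 249, 249, 249, 249, 249, 247, 193, 82, 29, 26, 28, 25, 26, 26, 26, 26, 26, 24, 24, 23, 24, 22, 23, 23, 24, 24, 21, 21, 20, 24, 20, 22, 21, 21, 20, 19, 194, 234, 235, 236, 236]
```

apply_moves(fingers=[0.65,0.5,0,0,0,0,0,0,0], dp=[[-1,0.1,1],[-1,0.1,5],[0,0,8],[3.9,0,8],[3.9,0,8],[3.9,0,4],[3.9,0,0.5],[3.9,0,-0.3],[3.9,0,-0.3]], yaw=[0,0,0,0,0,0,0,0,0])

```text
clock: 36.3
position: [560.5, 252.4, 178.5]
ee_rot: [0.999, -0.034, 0.005, 0.031]
contact_force: [0.4, 0.4, 0.9]
gripper_width: 85.0
```

apply_moves(fingers=[1,1,1,1,1,1,1], dp=[[0,0,0],[0,0,0],[0,0,0],[0,0,0],[0,0,3],[0,0,8],[0,0,14]], yaw=[0,0,0,0,0,0,0])

```text
clock: 37.0
position: [560.0, 252.2, 309.9]
ee_rot: [0.999, -0.034, 0.004, 0.031]
contact_force: [0.8, 1.5, -2.4]
gripper_width: 59.9
```

Run:
```python
from h import *
g,R,s=gp(157); print("pos",s["position"].round(1),"axis",g.round(1),R.round(3).tolist(),s["contact_force"].round(1),s["gripper_width"])
ang()
```

```text
pos [560.  252.2 309.9] axis [561.  242.3 153.2] [[0.998, -0.069, 0.007], [-0.069, -0.996, -0.063], [0.011, 0.062, -0.998]] [ 0.8  1.5 -2.4] 59.90719924258859
caps rows 206 313 bright runs [(206, 206, 115), (286, 297, 194), (313, 313, 76)]
```

apply_moves(fingers=[1,1,1,1,1,1,1,1,1,1], dp=[[0,-4.5,0],[0,-9,0],[0,-13.5,0],[0,-18,0],[0,-22.5,0],[-1,-27,0],[-2,-31.5,0],[-3,-36,0],[-3,-38.7,-2],[-3,-38.7,-6]], yaw=[0,0,0,2,4,6,8,10,10.3,10.3])

```text
clock: 38.05
position: [532.9, -136.6, 263.9]
ee_rot: [0.998, 0.054, 0.02, 0.026]
contact_force: [0.2, 0.4, -3.3]
gripper_width: 59.9
```

Run:
```python
from h import *
g,R,s=gp(157); print("pos",s["position"].round(1),"axis",g.round(1),R.round(3).tolist(),s["contact_force"].round(1),s["gripper_width"])
d=ang(); blues(d)
```

```text
pos [ 532.9 -136.6  263.9] axis [ 539.6 -144.3  107.3] [[0.993, 0.107, 0.043], [0.109, -0.993, -0.049], [0.037, 0.054, -0.998]] [ 0.2  0.4 -3.3] 59.87806785718878
caps rows 207 313 bright runs [(286, 297, 193), (313, 313, 93)]
blue [375, 186, 48, 6, 132]
     ([422, 188], [570.0, -285.0], [575.0, -267.0])
     ([375, 189], [565.0, -243.0], [571.0, -230.0])
blue [227, 188, 50, 21, 955]
     ([276, 206], [543.0, -163.0], [551.0, -159.0])
     ([228, 207], [539.0, -123.0], [548.0, -124.0])
     ([227, 189], [554.0, -122.0], [561.0, -122.0])
     ([275, 188], [558.0, -160.0], [565.0, -156.0])
```

apply_moves(fingers=[1,1,1,1,1,1], dp=[[-0.7,0,-1.5],[-0.7,0,-2.5],[-0.7,0,-3.0],[-0.7,0,-3.3],[-0.7,0,-3.5],[-0.7,0,-3.5]], yaw=[0,0,0,0,0,0])

```text
clock: 38.7
position: [524.8, -134.5, 225.8]
ee_rot: [0.998, 0.055, 0.015, 0.025]
contact_force: [-4.3, 3.5, 22.9]
gripper_width: 59.5
```

Run:
```python
from h import *
g,R,s=gp(157); print("pos",s["position"].round(1),"axis",g.round(1),R[:,2].round(3).tolist(),s["contact_force"].round(1),s["gripper_width"])
ang()
```

```text
pos [ 524.8 -134.5  225.8] axis [ 529.9 -142.2   69.1] [0.033, -0.049, -0.998] [-4.3  3.5 22.9] 59.46325378335301
caps rows 212 316 bright runs [(284, 295, 205)]
```

apply_moves(fingers=[1,1,1,1,1], dp=[[0,0,0.5],[0.4,0,0.5],[0.4,0,0.3],[0.4,0,0.1],[0.4,0,0.1]], yaw=[0,0,0,0,0])

```text
clock: 39.25
position: [528.7, -134.4, 225.9]
ee_rot: [0.998, 0.055, 0.014, 0.025]
contact_force: [0.1, -0.3, -1.4]
gripper_width: 59.4
```

Run:
```python
from h import *
g,R,s=gp(157); print("pos",s["position"].round(1),"axis",g.round(1),R[:,2].round(3).tolist(),s["contact_force"].round(1),s["gripper_width"])
ang()
```

```text
pos [ 528.7 -134.4  225.9] axis [ 533.6 -142.1   69.2] [0.031, -0.049, -0.998] [ 0.1 -0.3 -1.4] 59.37902425535006
caps rows 212 316 bright runs [(284, 295, 205)]
```

apply_moves(fingers=[0.15,0.15,0.15,0.15,0.15], dp=[[0,0,0],[0,0,0],[0,0,0],[0,0,0],[0,0,0]], yaw=[0,0,0,0,0])

```text
clock: 39.8
position: [528.7, -134.5, 226.2]
ee_rot: [0.998, 0.055, 0.014, 0.025]
contact_force: [0.1, -0.4, 0.1]
gripper_width: 72.7
```

Run:
```python
from h import *
g,R,s=gp(157); print("pos",s["position"].round(1),"axis",g.round(1),s["contact_force"].round(1),s["gripper_width"])
ang()
```

```text
pos [ 528.7 -134.5  226.2] axis [ 533.7 -142.2   69.5] [ 0.1 -0.4  0.1] 72.68262620317914
caps rows 184 287 bright runs [(184, 184, 83), (212, 222, 190), (287, 287, 172)]
```

apply_moves(fingers=[0,0,0,0,0], dp=[[0,0,0.5],[0,0,4],[0,0,8],[0,0,12],[0,0,12]], yaw=[0,0,0,0,0])

```text
clock: 40.35
position: [530.2, -134.6, 353.0]
ee_rot: [0.998, 0.056, 0.021, 0.026]
contact_force: [0.8, -0.1, -0.3]
gripper_width: 85.4
```

Run:
```python
from h import *
g,R,s=gp(157); print("pos",s["position"].round(1),"axis",g.round(1),s["contact_force"].round(1),s["gripper_width"])
d=grab("wrist"); c=d["wfc"][:3,3]; print(c.round(0))
hs=sorted(h[0] for h in caps(d,57,amin=150))
for h in caps(d,57,amin=150): print(h)
u=np.array([.9942,.107,0])
for i in range(len(hs)-1):
    a,b=hs[i],hs[i+1]
    if not 30<b[0]-a[0]<75: continue
    mid=int((a[0]+a[2]+b[0])/2); r0=min(a[1],b[1])-3; r1=max(a[1]+a[3],b[1]+b[3])+3
    g=d["color"][r0:r1,mid-3:mid+4].mean((1,2)); w=np.nonzero(g>100)[0]+r0; print("mid",mid,"rows>100",w.tolist())
    w=w[(w>r0+6)&(w<r1-6)].mean()
    # 2D geometry in plane perpendicular to the groove
    def angv(row):
        o,r=ray(d,[(mid,row)]); return np.degrees(np.arctan2(r[0]@u,-r[0][2]))
    A,B,W=angv((a[1]+b[1])/2),angv((a[1]+a[3]+b[1]+b[3])/2),angv(w)
    m=(A+B)/2; h=abs(A-B)/2; D=28/np.sin(np.radians(h)); cx=c@u+D*np.sin(np.radians(m)); cz=c[2]-D*np.cos(np.radians(m))
    Dz=(c[2]-55)/np.cos(np.radians(m)); dl=np.radians(W-m)
    be=np.degrees(np.arcsin(np.sin(dl)*Dz/28))-np.degrees(dl)
    print("view",m.round(1),"D",D.round(1),"Dz",Dz.round(1),"ownx",(c@u+Dz*np.sin(np.radians(m))).round(1),"phi",(-m+be).round(1))
for n,p in (("N1",(542.6,-142.9,0)),("N2",(556.1,-266.5,0))): print(n,np.dot(p,u).round(1))
save(d,"w16.png",sc=1.4)
```

```text
pos [ 530.2 -134.6  353. ] axis [ 537.3 -142.5  196.4] [ 0.8 -0.1 -0.3] 85.42616798448505
[ 614. -125.  324.]
([276, 155, 12, 54, 464], 'top', [575.0, -169.0], 'bot', [520.0, -176.0], 'l', np.float64(-167.0), 'r', np.float64(-179.0))
([221, 157, 11, 54, 474], 'top', [568.0, -115.0], 'bot', [512.0, -120.0], 'l', np.float64(-112.0), 'r', np.float64(-123.0))
([337, 163, 27, 54, 1191], 'top', [575.0, -239.0], 'bot', [517.0, -251.0], 'l', np.float64(-231.0), 'r', np.float64(-259.0))
([397, 164, 18, 52, 381], 'top', [580.0, -298.0], 'bot', [523.0, -314.0], 'l', np.float64(-296.0), 'r', np.float64(-316.0))
mid 254 rows>100 [152, 153, 166, 167, 168, 169, 170, 211, 212, 213]
view -15.0 D 287.7 Dz 278.7 ownx 525.4 phi 44.6
mid 312 rows>100 [152, 153, 154, 155, 156, 157, 158, 159, 160, 161, 162, 163, 164, 165, 166, 167, 168, 169, 170, 171, 172, 173, 174, 175, 176, 177, 178, 179, 180, 181, 182, 183, 184, 185, 186, 187, 188, 189, 190, 191, 192, 193, 194, 195, 196, 197, 198, 199, 200, 201, 202, 203, 204, 205, 206, 207, 208, 209, 210, 211, 212, 213, 214, 215, 216, 217, 218, 219]
view -15.7 D 283.8 Dz 279.7 ownx 521.6 phi 15.8
mid 380 rows>100 [160, 161, 162, 180, 181, 182, 183, 184, 185, 217, 218, 219]
view -16.7 D 282.8 Dz 281.1 ownx 516.3 phi 31.5
N1 524.2
N2 524.4
```

apply_moves(fingers=[1,1,1,1,1,1], dp=[[-2,-0.2,-1],[-2,-0.2,-5],[-2,-0.2,-8],[-2,-0.2,-9],[-2,-0.2,-9],[-2,-0.2,-9]], yaw=[0,0,0,0,0,0])

```text
clock: 41.0
position: [509.9, -136.5, 260.6]
ee_rot: [0.998, 0.056, 0.019, 0.026]
contact_force: [0.1, -0.3, 0.3]
gripper_width: 0.2
```

Run:
```python
from h import *
g,R,s=gp(173); print("pos",s["position"].round(1),"tip",g.round(1),R.round(3).tolist(),s["contact_force"].round(1),s["gripper_width"])
```

```text
pos [ 509.9 -136.5  260.6] tip [ 517. -145.   88.] [[0.993, 0.11, 0.041], [0.112, -0.993, -0.049], [0.035, 0.053, -0.998]] [ 0.1 -0.3  0.3] 0.17107794712861502
```

apply_moves(fingers=[1,1,1,1,1], dp=[[0.1,0,-0.5],[0.1,0,-0.8],[0.1,0,-1.1],[0.1,0,-1.3],[0.1,0,-1.3]], yaw=[0,0,0,0,0])

```text
clock: 41.5
position: [509.6, -136.6, 248.3]
ee_rot: [0.998, 0.055, 0.017, 0.026]
contact_force: [-5.8, 0.6, 7.6]
gripper_width: -0.2
```

```bash
cat >> h.py <<'E'
def phis(d):
    c=d["wfc"][:3,3]; u=np.array([.9942,.107,0]); hs=sorted(h[0] for h in caps(d,57,amin=120))
    for i in range(len(hs)-1):
        a,b=hs[i],hs[i+1]
        if not 30<b[0]-a[0]<130: continue
        mid=int((a[0]+a[2]+b[0])/2); r0=min(a[1],b[1])-3; r1=max(a[1]+a[3],b[1]+b[3])+3
        g=d["color"][r0:r1,mid-3:mid+4].mean((1,2)); w=np.nonzero(g>100)[0]+r0; w=w[(w>r0+7)&(w<r1-7)]
        if len(w)==0 or len(w)>25: continue
        W0=w.mean()
        def angv(row):
            o,r=ray(d,[(mid,row)]); return np.degrees(np.arctan2(r[0]@u,-r[0][2]))
        A,B,W=angv((a[1]+b[1])/2),angv((a[1]+a[3]+b[1]+b[3])/2),angv(W0)
        m=(A+B)/2; Dz=(c[2]-55)/np.cos(np.radians(m)); dl=np.radians(W-m)
        be=np.degrees(np.arcsin(np.sin(dl)*Dz/28))-np.degrees(dl)
        p=onz(d,[((a[0]+b[0]+b[2])/2,(r0+r1)/2)],57)[0]
        print("cell px",mid,"y~",p[1].round(0),"rows",r0+3,r1-3,"idx",W0,"view",m.round(1),"ownx(nest 524.3)",(c@u+Dz*np.sin(np.radians(m))).round(1),"phi",(-m+be).round(1))
E
python3 - <<'E'
from h import *
g,R,s=gp(173); print("pos",s["position"].round(1),"tip",g.round(1),s["contact_force"].round(1))
d=grab("wrist"); phis(d); [print(h) for h in caps(d,57,amin=120)]
E
```

```text
pos [ 509.6 -136.6  248.3] tip [ 516.  -145.2   75.6] [-5.8  0.6  7.6]
cell px 262 y~ -146.0 rows 147 238 idx 174.0 view -17.3 ownx(nest 524.3) 525.4 phi 37.1
cell px 467 y~ -270.0 rows 160 245 idx 192.0 view -16.9 ownx(nest 524.3) 526.5 phi 11.8
([299, 147, 22, 88, 1232], 'top', [575.0, -170.0], 'bot', [518.0, -179.0], 'l', np.float64(-167.0), 'r', np.float64(-181.0))
([207, 148, 19, 90, 1350], 'top', [569.0, -115.0], 'bot', [511.0, -119.0], 'l', np.float64(-111.0), 'r', np.float64(-123.0))
([386, 160, 61, 85, 4237], 'top', [574.0, -238.0], 'bot', [516.0, -256.0], 'l', np.float64(-225.0), 'r', np.float64(-268.0))
([488, 161, 24, 23, 145], 'top', [580.0, -297.0], 'bot', [565.0, -303.0], 'l', np.float64(-291.0), 'r', np.float64(-309.0))
([490, 223, 22, 20, 122], 'top', [537.0, -315.0], 'bot', [522.0, -322.0], 'l', np.float64(-309.0), 'r', np.float64(-328.0))
```

apply_moves(fingers=[1,1,1,1,1], dp=[[0.2,0,-0.3],[0.3,0,-0.5],[0.4,0,-0.7],[0.5,0,-0.8],[0.5,0,-0.8]], yaw=[0,0,0,0,0])

```text
clock: 42.05
position: [509.7, -137.0, 244.2]
ee_rot: [0.998, 0.055, 0.01, 0.026]
contact_force: [-25.4, 7.8, 40.1]
gripper_width: -0.2
```

Run:
```python
from h import *
g,R,s=gp(173); print("pos",s["position"].round(1),"tip",g.round(1),s["contact_force"].round(1))
d=grab("wrist"); phis(d)
```

```text
pos [ 509.7 -137.   244.2] tip [ 513.5 -146.    71.5] [-25.4   7.8  40.1]
cell px 262 y~ -146.0 rows 144 237 idx 177.5 view -17.8 ownx(nest 524.3) 525.2 phi 30.8
```

apply_moves(fingers=[1,1,1,0.65,0.65,0.65,0.65,0.65], dp=[[-0.2,0,1],[-1.5,0,3],[-1.5,0,7],[-1.5,-4,11],[-1.7,-8,11],[-1.9,-12,11],[-1.9,-12.7,11],[-1.9,-12.7,11]], yaw=[0,0,0,0,0,0,0,0])

```text
clock: 42.9
position: [490.3, -265.2, 354.0]
ee_rot: [0.998, 0.054, 0.01, 0.026]
contact_force: [0.4, 0.5, 0.0]
gripper_width: 29.9
```

Run:
```python
from h import *
g,R,s=gp(173); print("pos",s["position"].round(1),"tip",g.round(1),s["contact_force"].round(1),R.round(3).tolist())
d=grab("wrist"); phis(d); [print(h) for h in caps(d,57,amin=120)]
```

```text
pos [ 490.3 -265.2  354. ] tip [ 494.1 -274.1  181.3] [0.4 0.5 0. ] [[0.994, 0.107, 0.022], [0.108, -0.993, -0.052], [0.016, 0.054, -0.998]]
cell px 114 y~ -142.0 rows 92 154 idx 108.5 view -3.9 ownx(nest 524.3) 524.6 phi 30.7
cell px 251 y~ -268.0 rows 100 159 idx 115.5 view -5.5 ownx(nest 524.3) 517.4 phi 31.4
([132, 92, 28, 61, 1376], 'top', [574.0, -170.0], 'bot', [518.0, -169.0], 'l', np.float64(-157.0), 'r', np.float64(-182.0))
([72, 94, 24, 60, 513], 'top', [567.0, -114.0], 'bot', [512.0, -110.0], 'l', np.float64(-101.0), 'r', np.float64(-123.0))
([217, 100, 11, 59, 553], 'top', [574.0, -239.0], 'bot', [519.0, -243.0], 'l', np.float64(-236.0), 'r', np.float64(-246.0))
([275, 100, 12, 59, 541], 'top', [580.0, -292.0], 'bot', [524.0, -300.0], 'l', np.float64(-290.0), 'r', np.float64(-302.0))
([435, 213, 42, 41, 756], 'top', [484.0, -505.0], 'bot', [432.0, -524.0], 'l', np.float64(-487.0), 'r', np.float64(-541.0))
```

apply_moves(fingers=[0.65,0.65,0.65,0.65,0.65], dp=[[0,0,-4],[0,0,-8],[0,0,-11],[0,0,-12.6],[0,0,-12.6]], yaw=[0,0,0,0,0])

```text
clock: 43.45
position: [489.6, -262.7, 225.3]
ee_rot: [0.998, 0.055, 0.006, 0.025]
contact_force: [-0.1, 0.1, 0.9]
gripper_width: 29.7
```

apply_moves(fingers=[0.65,0.65,0.65,0.65,0.65,0.65,0.65], dp=[[0.6,0.1,0],[1.2,0.1,0],[1.6,0.2,0],[1.9,0.2,0],[2.2,0.2,0],[2.5,0.3,0],[2.6,0.3,0]], yaw=[0,0,0,0,0,0,0])

```text
clock: 44.15
position: [515.3, -259.9, 225.3]
ee_rot: [0.998, 0.055, 0.005, 0.025]
contact_force: [-2.3, -1.2, 1.7]
gripper_width: 29.7
```

Run:
```python
from h import *
g,R,s=gp(173); print("pos",s["position"].round(1),"tip",g.round(1),s["contact_force"].round(1))
d=grab("wrist"); phis(d)
```

```text
pos [ 515.3 -259.9  225.3] tip [ 517.7 -268.5   52.5] [-2.3 -1.2  1.7]
cell px 266 y~ -268.0 rows 133 238 idx 170.5 view -17.3 ownx(nest 524.3) 525.0 phi 30.4
```

apply_moves(fingers=[0.65,0.65,0.65], dp=[[0.2,0,0],[0.4,0,0],[0.4,0,0]], yaw=[0,0,0])

```text
clock: 44.5
position: [517.0, -260.2, 225.1]
ee_rot: [0.998, 0.055, 0.002, 0.025]
contact_force: [-9.2, -1.9, 6.9]
gripper_width: 30.2
```

Run:
```python
from h import *
g,R,s=gp(173); print("pos",s["position"].round(1),"tip",g.round(1),s["contact_force"].round(1))
d=grab("wrist"); phis(d)
```

```text
pos [ 517.  -260.2  225.1] tip [ 518.  -268.7   52.3] [-9.2 -1.9  6.9]
cell px 265 y~ -268.0 rows 133 239 idx 171.5 view -17.8 ownx(nest 524.3) 525.4 phi 30.2
```

apply_moves(fingers=[0.65,0.65,1,1,1,1,1], dp=[[-1.5,-0.2,0],[-3,-0.3,0.3],[-4,-0.4,5],[-6,-1,9],[-6,-1,12],[-6,-1,12],[-6,-1,12]], yaw=[0,0,0,0,0,0,0])

```text
clock: 45.25
position: [456.7, -270.1, 346.0]
ee_rot: [0.998, 0.054, 0.003, 0.025]
contact_force: [-1.0, 0.0, -0.6]
gripper_width: 0.0
```

Run:
```python
from h import *
import pickle
g,R,s=gp(173); print("pos",s["position"].round(1),"tip",g.round(1),R[:,2].round(3))
d=grab("wrist"); phis(d)
hsv=cv2.cvtColor(d["color"],cv2.COLOR_BGR2HSV); m=((abs(hsv[...,0].astype(int)-60)<18)&(hsv[...,1]>100)).astype(np.uint8)
n,l,st,c=cv2.connectedComponentsWithStats(m)
for i in range(1,n):
    if st[i,4]>60: print("green",st[i].tolist(),c[i].round(1),[onz(d,[c[i]],z)[0].round(1).tolist() for z in (20,30)])
t=grab("top"); f=grab("scene"); pickle.dump((t,f),open("scr.pkl","wb"))
a=cv2.resize(t["color"][150:250,30:130],(400,400),interpolation=cv2.INTER_CUBIC); b=cv2.resize(f["color"][140:240,340:440],(400,400),interpolation=cv2.INTER_CUBIC)
cv2.imwrite("pics/scr.png",np.hstack([a,b]))
```

```text
pos [ 456.7 -270.1  346. ] tip [ 458.2 -278.6  173.2] [ 0.009 -0.049 -0.999]
cell px 104 y~ -141.0 rows 45 113 idx 59.0 view 3.5 ownx(nest 524.3) 524.5 phi 31.0
cell px 251 y~ -268.0 rows 45 111 idx 58.0 view 3.5 ownx(nest 524.3) 524.6 phi 30.7
green [236, 162, 30, 30, 707] [250.8 176.5] [[458.6, -277.6, 20.0], [461.3, -277.0, 30.0]]
green [341, 220, 98, 104, 6700] [389.1 265.6] [[356.5, -467.9, 20.0], [362.8, -460.9, 30.0]]
```

View pics/scr.png

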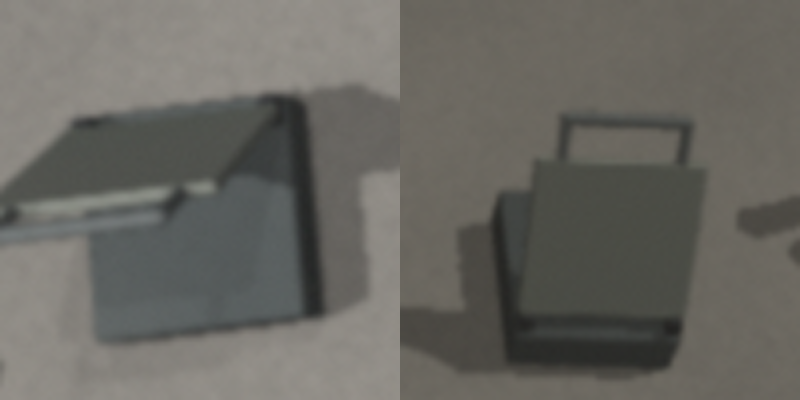

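Run:
```python
from h import *
import pickle
t,f=pickle.load(open("scr.pkl","rb"))
print("top",theta(t,np.array([(165,217),(60,231)])/4+[30,150],185))
print("top edge",theta(t,np.array([(100,207),(215,190)])/4+[30,150],150))
# scene: bar pixels -> ray to cylinder, far hit: search along ray for both crossings
u=np.array([.991,.132,0]); h=np.array([584.2,437.7,58])
o,r=ray(f,np.array([(166,121),(227,122),(290,124)])/4+[340,140])
for i in range(3):
    q=r[i]; a0=(o-h)@u; b0=o[2]-58; a1=q@u; b1=q[2]
    ts=np.roots([a1*a1+b1*b1,2*(a0*a1+b0*b1),a0*a0+b0*b0-185**2]); print("scene",[( (o+q*x).real.round(0).tolist(),np.degrees(np.arctan2((b0+b1*x).real,-(a0+a1*x).real)).round(1)) for x in ts])
```

```text
top [([499.0, 363.0, 217.0], np.float64(59.4)), ([490.0, 426.0, 216.0], np.float64(59.0))]
top edge [([507.0, 418.0, 186.0], np.float64(58.3)), ([519.0, 346.0, 187.0], np.float64(59.3))]
scene [([418.0, 385.0, 126.0], np.float64(21.7)), ([502.0, 369.0, 219.0], np.float64(60.7))]
scene [([412.0, 439.0, 131.0], np.float64(23.3)), ([491.0, 421.0, 217.0], np.float64(59.2))]
scene [([406.0, 496.0, 134.0], np.float64(24.2)), ([481.0, 475.0, 216.0], np.float64(58.4))]
```

apply_moves(fingers=[1,1,1,1,1,1], dp=[[0.1,0.1,-4],[0.1,0.1,-8],[0.1,0.1,-11],[0.1,0.1,-12.8],[0.1,0.1,-13.2],[0.1,0.1,-13.2]], yaw=[0,0,0,0,0,0])

```text
clock: 46.0
position: [457.7, -269.0, 210.6]
ee_rot: [0.998, 0.055, -0.001, 0.024]
contact_force: [-0.6, -0.0, 0.6]
gripper_width: 0.2
```

apply_moves(fingers=[1,1,1,1], dp=[[0,0,-0.4],[0,0,-0.8],[0,0,-1],[0,0,-1]], yaw=[0,0,0,0])

```text
clock: 46.4
position: [458.1, -269.0, 201.3]
ee_rot: [0.998, 0.055, 0.0, 0.024]
contact_force: [0.5, 0.5, 1.5]
gripper_width: 0.2
```

apply_moves(fingers=[1,1,1,1,1], dp=[[0,0,-0.3],[0,0,-0.6],[0,0,-0.8],[0,0,-0.9],[0,0,-0.9]], yaw=[0,0,0,0,0])

```text
clock: 46.9
position: [458.2, -268.8, 196.8]
ee_rot: [0.998, 0.056, 0.0, 0.025]
contact_force: [-8.6, 7.7, 33.9]
gripper_width: -0.5
```

apply_moves(fingers=[1,1,1,0,0,0,0,0], dp=[[0,0,3],[0,0,7.5],[0,0,12],[2,4,12.5],[4,8,12.5],[6,12,12.5],[8.2,13.5,12],[8.2,13.5,12]], yaw=[0,0,0,0,0,0,0,0])

```text
clock: 47.7
position: [542.1, -131.6, 315.8]
ee_rot: [0.998, 0.058, 0.001, 0.025]
contact_force: [-0.4, -0.3, -0.4]
gripper_width: 72.0
```

Run:
```python
from h import *
g,R,s=gp(157); print("pos",s["position"].round(1),"axis",g.round(1),R.round(3).tolist(),s["contact_force"].round(1))
d=grab("wrist"); phis(d); [print(h) for h in caps(d,57,amin=120)]
```

```text
pos [ 542.1 -131.6  315.8] axis [ 542.7 -139.4  159. ] [[0.993, 0.115, 0.004], [0.115, -0.992, -0.05], [-0.002, 0.05, -0.999]] [-0.4 -0.3 -0.4]
cell px 259 y~ -146.0 rows 165 227 idx 189.0 view -19.9 ownx(nest 524.3) 525.3 phi 30.7
cell px 403 y~ -269.0 rows 164 225 idx 188.0 view -20.0 ownx(nest 524.3) 525.2 phi 30.3
([223, 165, 11, 62, 608], 'top', [569.0, -116.0], 'bot', [512.0, -120.0], 'l', np.float64(-113.0), 'r', np.float64(-123.0))
([285, 165, 14, 61, 592], 'top', [575.0, -169.0], 'bot', [518.0, -178.0], 'l', np.float64(-167.0), 'r', np.float64(-179.0))
([351, 164, 34, 61, 1690], 'top', [583.0, -235.0], 'bot', [525.0, -250.0], 'l', np.float64(-226.0), 'r', np.float64(-258.0))
([421, 165, 22, 58, 467], 'top', [588.0, -294.0], 'bot', [533.0, -313.0], 'l', np.float64(-292.0), 'r', np.float64(-314.0))
```

apply_moves(fingers=[0,0,0,0,1,1,1,1,1], dp=[[0,-0.4,-4],[0,-0.4,-8],[0,-0.4,-10],[0,-0.4,-10],[0,-0.4,-10],[0,-0.4,-10],[0,-0.4,-10],[0,-0.4,-10],[0,-0.4,-10]], yaw=[0,0,0,0,0,0,0,0,0])

```text
clock: 48.65
position: [541.3, -137.1, 218.1]
ee_rot: [0.998, 0.057, 0.001, 0.025]
contact_force: [-2.2, -2.4, 6.8]
gripper_width: 59.6
```

apply_moves(fingers=[1,1,1,1,1,1,1,1,1,1], dp=[[0,0,2],[0,0,6],[0,1,10],[1,5,12],[2.5,9,12],[4,13,12],[5,16,12],[5,16,12],[5,16,12],[5,16,12]], yaw=[0,0,0,-2,-4,-6,-8,-10,-11,-11])

```text
clock: 49.65
position: [590.9, 22.8, 338.0]
ee_rot: [0.999, -0.039, -0.001, 0.025]
contact_force: [-0.1, -0.1, -2.0]
gripper_width: 59.2
```

Run:
```python
from h import *
g,R,s=gp(157); print("pos",s["position"].round(1),"axis",g.round(1),R.round(3).tolist(),s["contact_force"].round(1),s["gripper_width"])
ang()
```

```text
pos [590.9  22.8 338. ] axis [590.2  14.9 181.2] [[0.997, -0.078, -0.004], [-0.078, -0.996, -0.05], [-0.001, 0.05, -0.999]] [-0.1 -0.1 -2. ] 59.225927872474216
caps rows 204 307 bright runs [(250, 261, 212)]
```

apply_moves(fingers=[1,1,1,1,1,1], dp=[[0.1,-1.9,-3],[0.1,-1.9,-7],[0.1,-1.9,-10],[0.1,-1.9,-10.7],[0.1,-1.9,-11],[0.1,-1.9,-11]], yaw=[0.5,0.5,0.5,0.5,0.5,0.5])

```text
clock: 50.3
position: [592.0, 3.1, 229.1]
ee_rot: [0.999, -0.035, -0.001, 0.025]
contact_force: [-1.2, -0.3, -1.2]
gripper_width: 59.8
```

Run:
```python
from h import *
g,R,s=gp(157); print("pos",s["position"].round(1),"axis",g.round(1),s["contact_force"].round(1),s["gripper_width"])
```

```text
pos [592.    3.1 229.1] axis [591.5  -4.7  72.3] [-1.2 -0.3 -1.2] 59.79410177733849
```

apply_moves(fingers=[1,1,0.15,0.1,0,0,0,0,0], dp=[[0,0,-0.2],[0,0,-0.3],[0,0,-0.3],[0,0,-0.2],[0,0,0],[0,0,4],[0,0,8],[0,-4,10],[0,-8,10]], yaw=[0,0,0,0,0,0,0,0,0])

```text
clock: 51.2
position: [593.4, -76.8, 334.2]
ee_rot: [0.999, -0.033, 0.005, 0.025]
contact_force: [1.1, 0.9, -0.1]
gripper_width: 85.6
```

Run:
```python
from h import *
g,R,s=gp(157); print("pos",s["position"].round(1),"axis",g.round(1),R.round(3).tolist(),s["contact_force"].round(1),s["gripper_width"])
d=grab("wrist"); [print(h) for h in caps(d,63,amin=120)]; print(d["wfc"][:3,3].round(0))
```

```text
pos [593.4 -76.8 334.2] axis [594.6 -84.6 177.4] [[0.998, -0.066, 0.007], [-0.066, -0.997, -0.05], [0.011, 0.049, -0.999]] [ 1.1  0.9 -0.1] 85.59889445615535
([120, 175, 18, 60, 564], 'top', [621.0, 24.0], 'bot', [563.0, 36.0], 'l', np.float64(38.0), 'r', np.float64(21.0))
([183, 177, 19, 59, 966], 'top', [615.0, -32.0], 'bot', [557.0, -24.0], 'l', np.float64(-20.0), 'r', np.float64(-37.0))
([452, 181, 27, 51, 392], 'top', [590.0, -292.0], 'bot', [534.0, -302.0], 'l', np.float64(-282.0), 'r', np.float64(-312.0))
([391, 189, 37, 54, 1479], 'top', [587.0, -234.0], 'bot', [528.0, -241.0], 'l', np.float64(-218.0), 'r', np.float64(-257.0))
[677. -82. 303.]
```

apply_moves(fingers=[0,0,0,0,0,0,0], dp=[[-1,-4.5,0],[-2,-9,0],[-3,-13.5,0],[-3.8,-18,0],[-3.8,-18.3,-2],[-3.8,-18.3,-4],[-3.8,-18.3,-4]], yaw=[2,4,6,8,10,10,10])

```text
clock: 51.95
position: [553.2, -265.2, 289.4]
ee_rot: [0.998, 0.05, 0.002, 0.024]
contact_force: [-0.1, 0.6, 0.5]
gripper_width: 85.4
```

Run:
```python
from h import *
g,R,s=gp(157); print("pos",s["position"].round(1),"axis",g.round(1),R.round(3).tolist(),s["contact_force"].round(1),s["gripper_width"])
d=grab("wrist"); phis(d); [print(h) for h in caps(d,57,amin=120)]; print(d["wfc"][:3,3].round(0))
```

```text
pos [ 553.2 -265.2  289.4] axis [ 554.1 -272.8  132.6] [[0.995, 0.1, 0.006], [0.1, -0.994, -0.048], [0.001, 0.048, -0.999]] [-0.1  0.6  0.5] 85.41248228748567
cell px 247 y~ -267.0 rows 169 240 idx 197.5 view -21.5 ownx(nest 524.3) 525.3 phi 30.8
([275, 169, 15, 69, 757], 'top', [588.0, -291.0], 'bot', [530.0, -298.0], 'l', np.float64(-288.0), 'r', np.float64(-300.0))
([204, 170, 15, 70, 790], 'top', [583.0, -238.0], 'bot', [524.0, -241.0], 'l', np.float64(-233.0), 'r', np.float64(-245.0))
([439, 267, 30, 30, 153], 'top', [511.0, -460.0], 'bot', [478.0, -473.0], 'l', np.float64(-451.0), 'r', np.float64(-482.0))
([458, 284, 51, 40, 1004], 'top', [493.0, -499.0], 'bot', [444.0, -521.0], 'l', np.float64(-481.0), 'r', np.float64(-540.0))
[ 636. -257.  257.]
```

Cell sits at y≈-267; grip it and carry it to the other far trough.

apply_moves(fingers=[0,0,0,0,1,1,1,1,1], dp=[[0.2,0.5,-3],[0.2,0.5,-6],[0.2,0.5,-7.3],[0.2,0.5,-7.3],[0.2,0.5,-7.3],[0.2,0.5,-7.3],[0.2,0.5,-7.3],[0.2,0.5,-7.3],[0.2,0.5,-7.3]], yaw=[0,0,0,0,0,0,0,0,0])

```text
clock: 52.9
position: [556.8, -260.1, 220.8]
ee_rot: [0.998, 0.051, 0.005, 0.026]
contact_force: [-1.9, 2.0, 6.2]
gripper_width: 59.5
```

apply_moves(fingers=[1,1,1,1,1,1,1,1,1,1], dp=[[0,0,2],[0,0,6],[0,1,10],[0.5,5,13],[1,9.5,13],[1.5,14,13],[2,18.5,13],[3,23,13],[4,27.5,13],[4.8,32,13]], yaw=[0,0,0,-1,-2,-4,-6,-8,-10,-10])

```text
clock: 53.9
position: [604.6, 61.7, 351.0]
ee_rot: [0.999, -0.036, 0.003, 0.026]
contact_force: [1.0, 0.1, -2.9]
gripper_width: 59.2
```

Run:
```python
from h import *
g,R,s=gp(157); print("pos",s["position"].round(1),"axis",g.round(1),R.round(3).tolist(),s["contact_force"].round(1),s["gripper_width"])
ang()
```

```text
pos [604.6  61.7 351. ] axis [605.2  53.7 194.2] [[0.997, -0.073, 0.004], [-0.073, -0.996, -0.051], [0.008, 0.051, -0.999]] [ 1.   0.1 -2.9] 59.24941812505274
caps rows 169 309 bright runs [(169, 206, 108), (253, 264, 206)]
```

apply_moves(fingers=[1,1,1,1,1,1,1], dp=[[-0.2,4,0],[-0.2,5.9,-3],[-0.2,5.9,-7],[-0.2,5.9,-10.5],[-0.2,5.9,-11.5],[-0.2,5.9,-11.9],[-0.2,5.9,-11.9]], yaw=[0,0,0,0,0,0,0])

```text
clock: 54.65
position: [604.7, 126.4, 233.0]
ee_rot: [0.999, -0.033, 0.006, 0.024]
contact_force: [0.3, -0.4, -1.8]
gripper_width: 59.1
```

Run:
```python
from h import *
g,R,s=gp(157); print("pos",s["position"].round(1),"axis",g.round(1),s["contact_force"].round(1),s["gripper_width"])
```

```text
pos [604.7 126.4 233. ] axis [606.3 118.8  76.2] [ 0.3 -0.4 -1.8] 59.10565208904448
```

apply_moves(fingers=[1,1,1,1,1], dp=[[0,0,0.6],[-0.3,-0.6,0.6],[-0.3,-0.6,0],[-0.3,-0.6,-0.4],[-0.3,-0.6,-0.4]], yaw=[0,0,0,0,0])

```text
clock: 55.15
position: [601.5, 120.1, 228.3]
ee_rot: [0.999, -0.034, 0.005, 0.024]
contact_force: [-0.4, 0.2, -3.3]
gripper_width: 59.5
```

Run:
```python
from h import *
g,R,s=gp(157); print("pos",s["position"].round(1),"axis",g.round(1),s["contact_force"].round(1),s["gripper_width"])
```

```text
pos [601.5 120.1 228.3] axis [602.8 112.5  71.5] [-0.4  0.2 -3.3] 59.46278294285633
```

apply_moves(fingers=[1,1,1,0.15,0.1,0,0,0,0,0], dp=[[0,0,-0.2],[0,0,-0.4],[0,0,-0.5],[0,0,-0.4],[0,0,-0.3],[0,0,0.3],[0,0,4],[0,0,8],[0,-3,12],[0,-5.5,14]], yaw=[0,0,0,0,0,0,0,0,0,0])

```text
clock: 56.15
position: [602.1, 64.9, 372.8]
ee_rot: [0.999, -0.033, 0.008, 0.024]
contact_force: [0.5, 0.5, -0.7]
gripper_width: 85.6
```

Run:
```python
from h import *
g,R,s=gp(157); print("pos",s["position"].round(1),"axis",g.round(1),R.round(3).tolist(),s["contact_force"].round(1),s["gripper_width"])
d=grab("wrist"); [print(h) for h in caps(d,63,amin=120)]; print(d["wfc"][:3,3].round(0))
a=cv2.resize(d["color"],(560,420)); t=grab("top"); b=cv2.resize(t["color"][150:270,30:90],(230,420),interpolation=cv2.INTER_CUBIC)
cv2.imwrite("pics/fin.png",np.hstack([a,b]))
```

```text
pos [602.1  64.9 372.8] axis [604.5  57.4 215.9] [[0.998, -0.066, 0.015], [-0.065, -0.997, -0.048], [0.018, 0.046, -0.999]] [ 0.5  0.5 -0.7] 85.5884092049347
([163, 164, 13, 51, 418], 'top', [631.0, 140.0], 'bot', [576.0, 149.0], 'l', np.float64(151.0), 'r', np.float64(137.0))
([216, 164, 13, 51, 594], 'top', [627.0, 86.0], 'bot', [571.0, 92.0], 'l', np.float64(96.0), 'r', np.float64(82.0))
([278, 165, 16, 52, 695], 'top', [621.0, 21.0], 'bot', [563.0, 23.0], 'l', np.float64(30.0), 'r', np.float64(13.0))
([330, 167, 15, 51, 391], 'top', [615.0, -34.0], 'bot', [556.0, -35.0], 'l', np.float64(-26.0), 'r', np.float64(-43.0))
[686.  59. 342.]
```

View pics/fin.png

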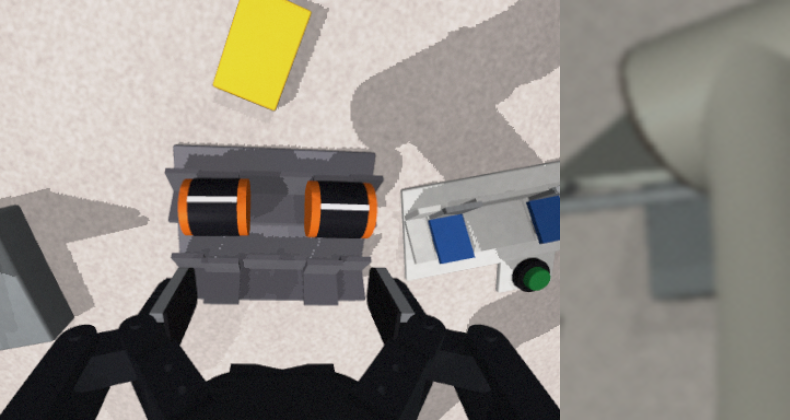

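```bash
python3 -c "
from bench import *
print(job_done()); print(read_state()['clock'])"
```

```text
the job is handed in; nothing more can be done
None
the job is handed in; nothing more can be done
```

I ran the whole job and handed it in at about 56 s on the robot's clock; `job_done()` gave no verdict. Two cells were present.

**Screen:** My first pinch jammed a finger between the bar and the screen's edge. That pressed the tool with about 75 N, under the 120 N limit. I backed it off, pushed the bar up with closed fingers instead, and measured the screen at about 59 degrees from two cameras. That was just before the button press. The last picture shows the screen still up, but I did not measure its angle again.

**Seating:** The moves only shift and turn the tool about the vertical, so I could not tilt the grip. Each cell was rolled on the bench until it lay on its flat, then tipped into a nest and pressed or pushed home.
- On release, one cell turned too far, to about 44 degrees, and the other sat about 7 mm up the blue wall. I corrected both.
- The last check before the press put both cells at the nest line, with the index lines leaning 30.7 and 31.0 degrees. I measured the same again after the press.

**Button:** It was pressed until it bottomed, after about 6 mm of travel and at 34 N. I judged that it sprang back from the picture only.

**Return:** The last picture shows both cells released in the tray's far troughs, within about 4 mm of where they started lengthwise. The rough spacing between them came out at 111 mm against the nominal 115 mm, which is within tolerance. The slide box was not touched, and I went nowhere near the jar or tip box. I did not measure whether any of the three had moved.

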